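Set the dumpling-wrapper cutting guide to 100 mm with the right gauge block

ROBOT

A 7-joint arm with a two-finger parallel gripper is mounted at the origin on the work surface. World frame = base frame: x ahead of the robot, y to its left, z up, the work surface at z = 0. Lengths are in m, angles in rad, forces in N, time in s.
With the tool pointing down it reaches from about 0.425 to 0.875 m from the base axis. Payload 4.7 kg.
Tool frame: the origin (TCP) lies on the centre line of the jaws, within the pads' length; the fingertips stand 14 mm ahead of it and the grasp point (between the pads) lies 5 mm behind it; z points along the fingers, y is the line along which they close (so a half turn about z gives the same grasp; the last joint's range is limited). The gripper opens to 87 mm and grips with 3 to 60 N. Pads are 19 mm wide; open, the fingers measure 117 mm over their backs; the gripper's body (75 mm by 190 mm) begins 51 mm behind the grasp point.
Start: joints at [-1.293, 0.321, -0.07, 1.45, 0.023, 1.371, -0.057], TCP at [0.17, 0.628, 0.237] pointing down, gripper open.
Joint ranges: [-2.86, 2.86], [-0.3, 2.09], [-1.38, 1.24], [0.06, 2.45], [-1.56, 4.7], [0.09, 2.05], [-2.69, 2.69]. Speed limits (rad/s): [2.57, 2.57, 3.14, 3.14, 3.14, 3.14, 3.14].

INTERFACE

Orientations are given as a rotation vector (axis times angle).
In Python, from bench import ctrl gives the robot as it stands.
- The arm moves only by the tool send_rows, never from a script. Its argument "steps" is a list of rows, each an object of numbers: "tx", "ty", "tz": the shift along the tool's x, y, z in units of 60 mm (1.0 is 60 mm); "turn": the turn about the tool's z in units of 8 degrees (1.0 is 8 degrees); "grip": the opening, from 0 (shut) to 1 (fully open). A call has 1 to 12 rows; each row shifts and turns the commanded pose from where the row before left it, along the tool's axes as they then stand; what a row does not reach is not made up. A row lasts 1/8 s, in which the tool goes at most 62.5 mm and 10.7 degrees, less where a joint would pass 70% of its speed; a pose out of reach is approached as far as the arm can. A call is refused whole if a number of a shift passes 1 or a number of a turn 1, either way. A call with a gripper value outside its range is refused whole. The fingers move at their own pace and stop on an object; "newtons" is the grip in N (left out, the last holds). Time passes only in rows, so rows that do not move let the fingers close. It gives the time, the measured TCP pose, the force, the opening and the grip force at its end, in the units of the state.
- ctrl.get_state(): the state, without advancing time (a new reading comes with each control period).
- ctrl.get_image(name): name is "scene" or "side" or "wrist"; returns a dict with "pixels" (384x512x3 uint8, red, green, blue), "K" (3x3 intrinsics, pixels), "dist" ([k1, k2, p1, p2, k3] as OpenCV has them; the pictures are not rectified), "cam_to_world" (4x4, takes a point from camera to world coordinates); the wrist camera has in their place "T_tool_cam" (4x4, takes a point from camera to tool coordinates, whose origin is the TCP and whose axes are the flange's). Camera axes: x right, y down, z forward; pixel columns grow to the right and rows downward; lengths in m; the calibration is good to about 2 mm. A picture is of the moment at which its call begins: read the wrist's pose just before it. There is no depth.
- ctrl.close_job(): hands the job in; it is judged then, once.
The state is a dict: "time": time; "joint_positions": joint angles; "qd": joint speeds; "joint_torque": joint torques, N m; "position": TCP position; "tool_rot": TCP orientation; "ft_force": force on the tool from outside, world axes, zero at the start; "torque": the same for the moment, N m; "grip_width": opening from 0.0 (shut) to 1.0 (fully open); "grip_force": force on a finger pad.
Only numpy, scipy, OpenCV 4.12 (cv2) and the standard library are available. Lean on these libraries where they do the work, as an engineer would, in place of code of your own. Each camera call takes 0.05 s, during which the arm holds its last target. There are 200 camera calls.

TASK

Set the wrapper cutting guide to 100 mm: first turn the red clamp knob counter-clockwise until the yellow stop is free, then pick out the 100 mm gauge block from the three blue blocks and lay it flat in the middle of the white board with one end towards the fence, and let go of it. Slide the stop up until the block is held snug and square between stop and fence, then turn the knob clockwise until it is tight, leaving the block in place. Leave the other blocks, the cup, the bottle and the jar where they are.

Things in the scene. Friction and masses are not known exactly. Their poses are not given: they have to be found in the camera images.
- guide: wrapper cutting guide, fixed to the table: white board 130 (x) by 360 (y) by 12 mm; origin at the centre of its underside. At its +y end a fixed aluminium fence; along its middle slides the yellow stop; near its -y end an aluminium bracket whose sloping plate (80 mm wide in y, 90 mm up the slope, top edge 88 mm above the table, rising to +x) carries the clamp knob
- fence_face (a point): middle of the fence's inner face where it meets the board's top (159 mm to +y from the guide's origin); axes parallel to the guide's. The fence is 110 mm wide in x, 16 mm thick and 50 mm high above the board
- stop (a joint): yellow sliding stop, m: 0 = gap of 170 mm between stop and fence; grows as it slides to the guide's +y, towards the fence: gap = 0.170 - value; largest value 0.100; starts at 0 to 0.04. Free, it slides with about 3 N; with the knob tight it holds against more than 30 N
- stop_tab (a point): top centre of the stop's upright tab, 92 mm above the table; axes as the guide's. Tab: 50 mm wide (x), 16 mm thick (y), free for its upper 45 mm; below it a plate of the same thickness, 90 mm wide; the +y face of both, 8 mm to +y of this point, meets the block. A steel bar 28 mm wide, its top 24 mm above the table, runs from the stop to -y under the bracket
- knob (a joint): clamp knob, rad: 1.3 = tight end stop, 0 = loose end stop. Seen from outside along its axis it tightens clockwise and loosens counter-clockwise; begins to clamp at 0.7; starts at 1.15 to 1.3. It turns with 0.1 to 0.25 N m and stays where it is left
- knob_grip (a point): grip point on the knob's axis, 24 mm out from the sloping plate, 120 mm to -y of the guide's origin. z: the axis, out and up, tilted 35 degrees from vertical to the guide's -x (robot's side); x: along the red bar grip, 60 mm long, 16 mm thick (y), from 8 to 36 mm above the plate, on a black foot of radius 17 mm. With the knob at 0.65 the bar points straight up the slope
- block_80: plain blue gauge block, 80 mm long (its x axis), 40 mm wide (y), 30 mm high (z); origin at the centre of its underside; about 88 g. Starts flat on the table between robot and guide, its length roughly along world y, in a row of three look-alikes that differ only in length (80, 100, 120 mm), in random order
- block_100: plain blue gauge block, 100 mm long (its x axis), 40 mm wide (y), 30 mm high (z); origin at the centre of its underside; about 110 g. Starts flat on the table between robot and guide, its length roughly along world y, in a row of three look-alikes that differ only in length (80, 100, 120 mm), in random order. This is the one to use
- block_120: plain blue gauge block, 120 mm long (its x axis), 40 mm wide (y), 30 mm high (z); origin at the centre of its underside; about 132 g. Starts flat on the table between robot and guide, its length roughly along world y, in a row of three look-alikes that differ only in length (80, 100, 120 mm), in random order
- cup: bystander: a paper-white cup, 90 mm across, 100 mm high, origin under its centre
- bottle: bystander: a white bottle with a blue cap, 64 mm across, 190 mm high, origin under its centre
- jar: bystander: an amber jar with a red lid, 72 mm across, 80 mm high, origin under its centre
There are look-alikes about, which are no part of the job. Leave any brown or pink look-alike of the block_100 alone.

How it is judged:
By the outcome, as a careful person would: the job done as asked, in the order asked, and still so for the second after the job is handed in, with the robot touching nothing.
It also fails if it takes over 67 s, if anything falls off the work surface, if the arm or the gripper's body presses on something with over 40 N, if the wrist force passes 120 N, or if a joint passes its speed limit or range.

## Working session

There is one attempt and no reset: what is moved stays moved. The work goes in short steps, Python scripts to look and compute and a tool call to move; the robot and the scene stay as the last step left them, time stands still between calls to the robot, and variables do not carry over. Pictures are saved under pics/ and viewed, at most 10 in all, crops included, and the job is handed in when it is done.

Besides the shell and the picture viewer there is one more tool, called after "Request:" by a JSON object that holds its "api" and its "payload", one argument or row to a line. send_rows: Moves the arm, as the interface text tells. Its arguments: {"type":"object","properties":{"steps":{"type":"array"},"newtons":{"type":"number"}},"required":["steps"]}

```bash
ls; mkdir -p pics; python3 - <<'E'
from bench import ctrl
import cv2,numpy as np
s=ctrl.get_state();print(s)
ims={n:ctrl.get_image(n) for n in("scene","side")}
for n,i in ims.items():
    cv2.imwrite(f"pics/{n}0.png",i["pixels"][:,:,::-1]);np.savez(f"{n}0.npz",**{k:np.array(v) for k,v in i.items()})
    print(n,i["K"],i["dist"],i["cam_to_world"])
w=ctrl.get_image("wrist");print(w["T_tool_cam"],w["K"],w["dist"])
E
```

```text
pics
{'time': 0.0, 'joint_positions': array([-1.29288522,  0.32183694, -0.07007858,  1.45167064,  0.02261298,
        1.37081526, -0.05690103]), 'qd': array([ 0.00059357,  0.00014689, -0.00013506, -0.00171162,  0.00184561,
       -0.00042425, -0.00049893]), 'joint_torque': array([ 2.99107887e-04, -4.91294360e+01, -4.03776057e-01, -3.12525129e+01,
       -6.39297534e-02,  4.35497565e-02,  1.52661114e-04]), 'position': array([0.16941169, 0.62698313, 0.23545459]), 'tool_rot': array([-4.13133177e-01, -3.11416469e+00,  3.04413275e-03]), 'ft_force': array([ 0.81078371, -0.02175924, -0.98839164]), 'torque': array([0.03085864, 0.02993824, 0.04967937]), 'grip_force': 0.0, 'grip_width': 1.0009999676090584}
scene [[379.2085265    0.         254.44103706]
 [  0.         379.2085265  190.32418834]
 [  0.           0.           1.        ]] [0.00528728 0.         0.         0.         0.        ] [[ 0.86802538  0.28069028 -0.40956673  1.02045604]
 [ 0.49651319 -0.48643733  0.71892515 -0.86991957]
 [ 0.00256676 -0.82740056 -0.56160638  0.77026109]
 [ 0.          0.          0.          1.        ]]
[... 157 characters left out ...]
  0.          0.          0.        ] [[ 0.96854027 -0.1929814   0.15712392  0.35115639]
 [-0.24837556 -0.71037266  0.65854405 -0.66515927]
 [-0.01547022 -0.67685217 -0.73595639  0.8169737 ]
 [ 0.          0.          0.          1.        ]]
[[ 1.01196642e-03 -9.57951749e-01 -2.86927555e-01  7.73878068e-02]
 [ 9.99998647e-01  5.97307732e-04  1.53269721e-03 -1.40207105e-04]
 [-1.29686593e-03 -2.86928718e-01  9.57951058e-01 -1.48464662e-01]
 [ 0.00000000e+00  0.00000000e+00  0.00000000e+00  1.00000000e+00]] [[322.01960858   0.         250.71661255]
 [  0.         322.01960858 194.63922156]
 [  0.           0.           1.        ]] [-0.03195503  0.          0.          0.          0.        ]
```

View pics/scene0.png

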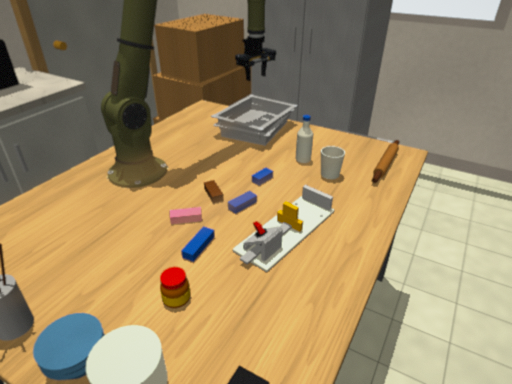

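View pics/side0.png

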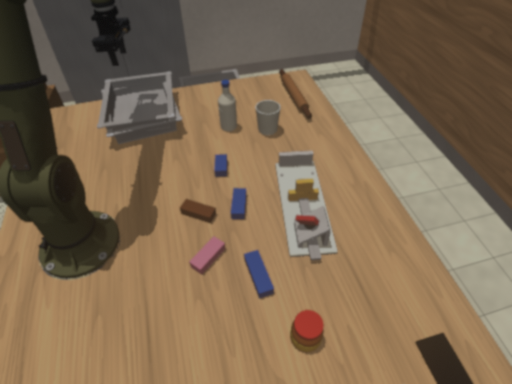

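In the side view, the blue blocks are at (221,165) short, (239,203) middle and (259,272) long. The look-alikes are brown at (198,210) and pink at (208,254). The guide is at (303,205), with its knob at (307,220) and its stop at (302,190). The middle block is my candidate for the 100 mm one, so I'll measure all three.

```bash
cat > h.py <<'E'
import cv2,numpy as np
from scipy.spatial.transform import Rotation as R
def load(n):
    d=np.load(n+".npz");return {k:d[k] for k in d}
def rays(i,px):
    p=cv2.undistortPoints(np.float64(px).reshape(-1,1,2),i["K"],i["dist"]).reshape(-1,2)
    d=np.c_[p,np.ones(len(p))]@i["cam_to_world"][:3,:3].T
    return i["cam_to_world"][:3,3],d
def onplane(i,px,z):
    c,d=rays(i,px);return c+d*((z-c[2])/d[:,2])[:,None]
def proj(i,P):
    T=np.linalg.inv(i["cam_to_world"]);r,_=cv2.Rodrigues(T[:3,:3])
    return cv2.projectPoints(np.float64(P).reshape(-1,1,3),r,T[:3,3],i["K"],i["dist"])[0].reshape(-1,2)
def wrist(ctrl,name=None):
    s=ctrl.get_state();i=ctrl.get_image("wrist")
    T=np.eye(4);T[:3,:3]=R.from_rotvec(s["tool_rot"]).as_matrix();T[:3,3]=s["position"]
    i["cam_to_world"]=T@i["T_tool_cam"]
    if name: cv2.imwrite(f"pics/{name}.png",i["pixels"][:,:,::-1]);np.savez(name,**{k:np.array(v) for k,v in i.items()})
    return i
def blobs(i,lo,hi,amin=30):
    m=cv2.inRange(cv2.cvtColor(i["pixels"],cv2.COLOR_RGB2HSV),lo,hi)
    c,_=cv2.findContours(m,0,cv2.CHAIN_APPROX_NONE)
    return [x.reshape(-1,2) for x in c if cv2.contourArea(x)>amin]
BLUE=((105,120,50),(130,255,255));RED=((0,170,90),(6,255,255));YEL=((18,140,90),(32,255,255))
def rect(P):
    (c,s,a)=cv2.minAreaRect(np.float32(P[:,:2]*1000));b=cv2.boxPoints((c,s,a))
    e=[b[1]-b[0],b[2]-b[1]];l=max(e,key=np.linalg.norm)
    return np.array(c)/1000,sorted(s),np.degrees(np.arctan2(l[1],l[0]))%180
E
python3 - <<'E'
from h import *
np.set_printoptions(precision=3,suppress=True)
for n in("scene0","side0"):
    i=load(n)
    for nm,c,z in(("blue",BLUE,.03),("red",RED,.08),("yel",YEL,.09)):
        for b in blobs(i,*c):
            P=onplane(i,b,z);print(n,nm,b.mean(0),*rect(P))
    # white board
    hsv=cv2.cvtColor(i["pixels"],cv2.COLOR_RGB2HSV)
i=load("side0")
crop=cv2.resize(i["pixels"][140:270,260:350,::-1],None,fx=4.5,fy=4.5,interpolation=cv2.INTER_CUBIC);cv2.imwrite("pics/c1.png",crop)
E
```

```text
scene0 blue [197.628 243.526] [ 0.473 -0.237] [51.09691619873047, 135.7888946533203] 94.62277
scene0 blue [261.769 173.615] [0.449 0.188] [38.425655364990234, 80.61817169189453] 75.55224
scene0 red [172.657 277.776] [ 0.532 -0.411] [56.4876823425293, 70.18265533447266] 135.26651
scene0 red [259.036 227.714] [ 0.62  -0.142] [17.15011215209961, 52.086727142333984] 144.75635
scene0 yel [317.109 132.055] [0.543 0.503] [53.792667388916016, 123.40974426269531] 118.7715
scene0 yel [256.021 159.836] [0.441 0.233] [248.1239471435547, 631.6715698242188] 102.74082
scene0 yel [219.395 253.6  ] [ 0.42  -0.096] [1081.53759765625, 1339.86572265625] 90.23566
scene0 yel [58.935 44.871] [-1.655  0.93 ] [61.336402893066406, 253.86907958984375] 146.97809
scene0 yel [24.457 33.797] [-2.633  1.287] [50.942264556884766, 3166.165283203125] 149.75246
side0 blue [258.144 271.944] [ 0.461 -0.228] [31.357851028442383, 109.61895751953125] 94.96697
side0 blue [238.19  201.414] [0.466 0.013] [28.47867774963379, 86.89143371582031] 71.64398
side0 blue [220.405 162.838] [0.445 0.188] [23.29206657409668, 59.20066452026367] 78.93042
side0 red [308.443 324.759] [ 0.525 -0.407] [58.699153900146484, 60.04374694824219] 46.331116
side0 yel [302.06  344.403] [ 0.497 -0.446] [22.734159469604492, 58.39789962768555] 140.0426
side0 yel [295.903 193.032] [ 0.616 -0.056] [22.356164932250977, 34.035621643066406] 164.80183
side0 yel [307.025 186.747] [ 0.654 -0.038] [42.429420471191406, 57.57896423339844] 89.51533
```

View pics/c1.png

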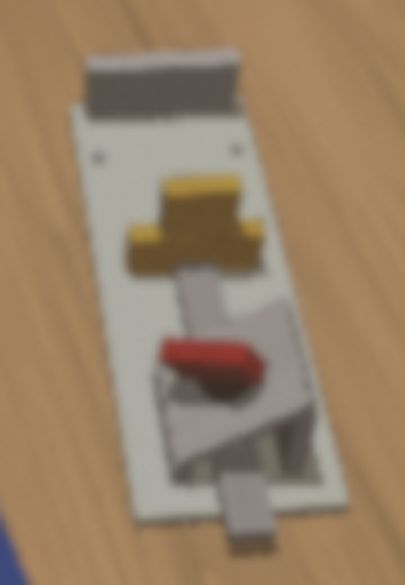

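The crop shows the guide clearly: red bar from crop (162,350) to (265,370), yellow tab at (200,190), fence at (165,85) and board corners at (135,515), (347,500), (75,105). Next I'll get a rough guide pose and work out the first move, to an overhead wrist view.

```bash
python3 - <<'E'
from h import *
np.set_printoptions(precision=3,suppress=True)
i=load("side0")
c=np.array([[135,514],[347,498],[75,105]])/4.5+[260,140]
P=onplane(i,c,.012);print(P, "yaw",np.degrees(np.arctan2(*(P[2]-P[0])[[1,0]]))-90, "size",np.linalg.norm(P[1]-P[0]),np.linalg.norm(P[2]-P[0]),"centre",(P[1]+P[2])/2)
from bench import ctrl
s=ctrl.get_state();M=R.from_rotvec(s["tool_rot"]).as_matrix();print(M)
t=np.array([.53,0.02,.3]);print("shift rows",M.T@(t-s["position"])/.06)
E
```

```text
[[ 0.559 -0.191  0.012]
 [ 0.684 -0.214  0.012]
 [ 0.627  0.156  0.012]] yaw -11.12895926340272 size 0.1272388263626832 0.35389845879273135 centre [ 0.656 -0.029  0.012]
[[-0.965  0.261 -0.   ]
 [ 0.261  0.965 -0.001]
 [-0.    -0.001 -1.   ]]
shift rows [-8.44  -8.204 -1.059]
```

Request:
{"api": "send_rows", "payload": {
  "steps": [
    {"tx": -0.7,"ty": -0.68,"tz": -0.09},
    {"tx": -0.7,"ty": -0.68,"tz": -0.09},
    {"tx": -0.7,"ty": -0.68,"tz": -0.09},
    {"tx": -0.7,"ty": -0.68,"tz": -0.09},
    {"tx": -0.7,"ty": -0.68,"tz": -0.09},
    {"tx": -0.7,"ty": -0.68,"tz": -0.09},
    {"tx": -0.7,"ty": -0.68,"tz": -0.09},
    {"tx": -0.7,"ty": -0.68,"tz": -0.09},
    {"tx": -0.7,"ty": -0.68,"tz": -0.09},
    {"tx": -0.7,"ty": -0.68,"tz": -0.09},
    {"tx": -0.7,"ty": -0.68,"tz": -0.09},
    {"tx": -0.7,"ty": -0.68,"tz": -0.09}
  ]
}}

```text
validation failed for argument at $.st...
```

Request:
{"api": "send_rows", "payload": {
  "steps": [
    {"grip": 0},
    {"grip": 0}
  ]
}}

```text
validation failed for argument at $.st...
```

```bash
python3 - <<'E'
from h import *
np.set_printoptions(precision=3,suppress=True)
from bench import ctrl
s=ctrl.get_state();print(s["time"],s["position"],s["tool_rot"],s["qd"],s["grip_width"])
i=wrist(ctrl,"w1")
for nm,c,z in(("blue",BLUE,.03),("red",RED,.095),("yel",YEL,.092)):
    for b in blobs(i,*c):print(nm,b.mean(0),len(b),*rect(onplane(i,b,z)))
E
```

```text
0.15 [0.169 0.627 0.236] [-0.413 -3.114  0.002] [ 0.002 -0.003  0.    -0.003  0.     0.002 -0.001] 0.9988092998323178
yel [374.773 334.045] 44 [0.37  0.715] [9.388307571411133, 13.359179496765137] 74.196205
yel [432.579 302.912] 57 [0.346 0.782] [9.783287048339844, 27.772010803222656] 144.86533
yel [432.844 276.312] 77 [0.313 0.784] [5.936930179595947, 36.76518630981445] 6.4667664
yel [ 68.884 285.95 ] 121 [0.227 0.415] [12.242894172668457, 65.27893829345703] 152.62083
```

View pics/w1.png

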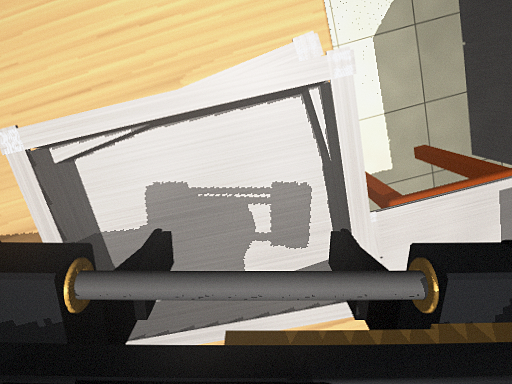

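The picture shows only the grey tray under the gripper at its start pose, because both moves were refused. The rows probably need every key, so I'll send them complete.

Request:
{"api": "send_rows", "payload": {
  "steps": [
    {"tx": -0.7,"ty": -0.68,"tz": -0.09,"turn": 0,"grip": 1},
    {"tx": -0.7,"ty": -0.68,"tz": -0.09,"turn": 0,"grip": 1},
    {"tx": -0.7,"ty": -0.68,"tz": -0.09,"turn": 0,"grip": 1},
    {"tx": -0.7,"ty": -0.68,"tz": -0.09,"turn": 0,"grip": 1},
    {"tx": -0.7,"ty": -0.68,"tz": -0.09,"turn": 0,"grip": 1},
    {"tx": -0.7,"ty": -0.68,"tz": -0.09,"turn": 0,"grip": 1},
    {"tx": -0.7,"ty": -0.68,"tz": -0.09,"turn": 0,"grip": 1},
    {"tx": -0.7,"ty": -0.68,"tz": -0.09,"turn": 0,"grip": 1},
    {"tx": -0.7,"ty": -0.68,"tz": -0.09,"turn": 0,"grip": 1},
    {"tx": -0.7,"ty": -0.68,"tz": -0.09,"turn": 0,"grip": 1},
    {"tx": -0.7,"ty": -0.68,"tz": -0.09,"turn": 0,"grip": 1},
    {"tx": -0.7,"ty": -0.68,"tz": -0.09,"turn": 0,"grip": 1}
  ]
}}

```text
time: 1.7
position: [0.5291, 0.0218, 0.3017]
tool_rot: [0.413, 3.114, 0.001]
ft_force: [0.8, 0.1, 0.6]
grip_width: 1.003
grip_force: 0.0
```

Request:
{"api": "send_rows", "payload": {
  "steps": [
    {"tx": 0,"ty": 0,"tz": 0,"turn": 0,"grip": 0},
    {"tx": 0,"ty": 0,"tz": 0,"turn": 0,"grip": 0}
  ]
}}

```text
time: 1.95
position: [0.5281, 0.024, 0.301]
tool_rot: [-0.413, -3.113, -0.001]
ft_force: [-0.1, -0.2, 0.5]
grip_width: 0.851
grip_force: 0.0
```

```bash
python3 - <<'E'
from h import *
np.set_printoptions(precision=3,suppress=True)
from bench import ctrl
s=ctrl.get_state();print(s["time"],s["position"],s["tool_rot"],s["qd"],s["grip_width"])
i=wrist(ctrl,"w2")
for nm,c,z in(("blue",BLUE,.03),("red",RED,.095),("yel",YEL,.092)):
    for b in blobs(i,*c):print(nm,b.mean(0),len(b),*rect(onplane(i,b,z)))
E
```

```text
1.95 [0.528 0.024 0.301] [-0.413 -3.113 -0.001] [-0.018 -0.007 -0.028  0.009 -0.001  0.001  0.002] 0.8505197646293754
blue [ 59.423 161.562] 208 [ 0.465 -0.224] [38.7656364440918, 122.29325103759766] 94.68401
blue [231.552 115.943] 212 [0.468 0.016] [38.878944396972656, 98.49388122558594] 72.99054
blue [365.579  61.416] 190 [0.448 0.192] [39.97008514404297, 79.07786560058594] 78.19162
red [144.579 252.868] 38 [ 0.594 -0.129] [6.01140022277832, 29.890850067138672] 119.86261
yel [ 91.156 290.792] 96 [ 0.629 -0.215] [10.01239013671875, 62.542808532714844] 157.855
yel [408.889 288.23 ] 126 [0.728 0.18 ] [15.622489929199219, 76.95649719238281] 173.12692
yel [245.021 257.649] 97 [ 0.634 -0.009] [16.125398635864258, 32.932010650634766] 165.06848
yel [245.755 232.394] 94 [ 0.603 -0.002] [13.883858680725098, 31.710189819335938] 169.76816
```

View pics/w2.png

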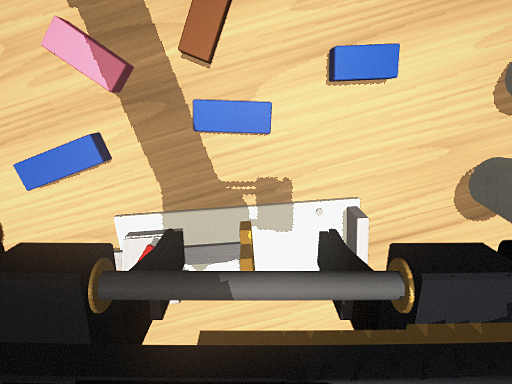

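The three blue blocks measure 122, 98.5 and 79 mm, so the middle one at pixel (232,116) is the 100 mm block. Its pose is (0.468, 0.016), yaw 73°. The gripper hides part of the guide, so I'll shift +x to see all of it.

Request:
{"api": "send_rows", "payload": {
  "steps": [
    {"tx": -0.95,"ty": 0.1,"tz": 0,"turn": 0,"grip": 0},
    {"tx": -0.95,"ty": 0.1,"tz": 0,"turn": 0,"grip": 0},
    {"tx": -0.95,"ty": 0.1,"tz": 0,"turn": 0,"grip": 0},
    {"tx": 0,"ty": 0,"tz": 0,"turn": 0,"grip": 0},
    {"tx": 0,"ty": 0,"tz": 0,"turn": 0,"grip": 0}
  ]
}}

```text
time: 2.62
position: [0.6976, -0.0023, 0.3006]
tool_rot: [-0.41, -3.113, -0.0]
ft_force: [-0.6, -0.6, 0.2]
grip_width: 0.238
grip_force: 0.0
```

```bash
python3 - <<'E'
from h import *
np.set_printoptions(precision=3,suppress=True)
from bench import ctrl
s=ctrl.get_state();print(s["time"],s["position"],s["tool_rot"],s["qd"],s["grip_width"])
i=wrist(ctrl,"w3")
for nm,c,z in(("blue",BLUE,.03),("red",RED,.1),("yel",YEL,.092)):
    for b in blobs(i,*c):print(nm,b.mean(0),len(b),*rect(onplane(i,b,z)))
E
```

```text
2.625 [ 0.698 -0.002  0.301] [-0.41  -3.113 -0.   ] [-0.008 -0.058  0.013  0.012  0.004  0.     0.   ] 0.23831519740758667
blue [35.194 21.258] 217 [ 0.466 -0.211] [41.912899017333984, 109.49400329589844] 91.98665
red [108.109 134.423] 137 [ 0.615 -0.14 ] [25.121719360351562, 60.77539825439453] 137.32214
yel [307.636 303.545] 44 [0.886 0.024] [5.619104862213135, 30.271333694458008] 162.58165
yel [193.33  289.019] 103 [ 0.828 -0.113] [6.110073089599609, 68.87735748291016] 163.13724
yel [307.509 277.368] 57 [0.85  0.032] [4.764910697937012, 38.81896209716797] 173.00789
yel [230.582 143.376] 141 [ 0.664 -0.015] [17.06695556640625, 59.62751770019531] 169.7388
yel [229.582 106.745] 55 [ 0.625 -0.006] [13.906826972961426, 17.675565719604492] 164.98854
```

View pics/w3.png

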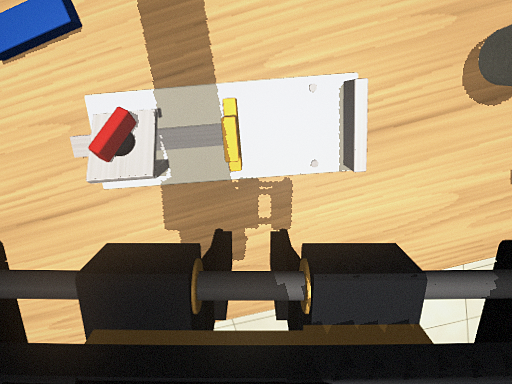

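This shows the whole guide: board corners at about (85,96) and (357,73), lower edge from (104,188) to (345,172), and the fence's inner base at x about 341 to 344. The bar runs from (125,112) to (100,156) and the tab from (231,98) to (237,168).

```bash
python3 - <<'E'
from h import *
np.set_printoptions(precision=4,suppress=True)
i=load("w3");g=cv2.cvtColor(i["pixels"],cv2.COLOR_RGB2GRAY).astype(int);hsv=cv2.cvtColor(i["pixels"],cv2.COLOR_RGB2HSV)
S=hsv[:,:,1]
# saturation drops on the board: near & far edges
def edge(cols,rows):
    out=[]
    for c in cols:
        col=S[rows[0]:rows[1],c].astype(int);d=np.diff(col);k=np.argmax(np.abs(d));out.append([c,rows[0]+k+.5])
    return np.array(out)
up=edge(range(245,336,5),(65,100));lo=edge(range(245,336,5),(160,190))
U=onplane(i,up,.012);L=onplane(i,lo,.012)
for P in(U,L):
    v=cv2.fitLine(np.float32(P[:,:2]),cv2.DIST_HUBER,0,.001,.001).ravel();print("edge yaw",np.degrees(np.arctan2(v[1],v[0]))%180,v[2:])
# fence inner base: dark transition per row
f=[]
for r in range(95,165,5):
    d=np.diff(g[r,325:350]);f.append([325+np.argmin(d)+.5,r])
F=onplane(i,f,.012);v=cv2.fitLine(np.float32(F[:,:2]),cv2.DIST_HUBER,0,.001,.001).ravel();print("fence yaw",np.degrees(np.arctan2(v[1],v[0]))%180,v[2:],np.array(f)[:,0])
u=cv2.fitLine(np.float32(U[:,:2]),cv2.DIST_HUBER,0,.001,.001).ravel()
# frame
y=u[:2]*np.sign(u[1]);yaw=np.arctan2(y[1],y[0])-np.pi/2;x=np.array([np.cos(yaw),np.sin(yaw)])
width=np.median(L[:,:2]@x)-np.median(U[:,:2]@x);print("width",width)
cx=(np.median(L[:,:2]@x)+np.median(U[:,:2]@x))/2
fy=np.median(F[:,:2]@y);o=x*cx+y*(fy-.159);print("origin",o,"yaw",np.degrees(yaw))
def G(P):P=np.atleast_2d(P);return np.c_[(P[:,:2]-o)@x,(P[:,:2]-o)@y]
b=max([q for q in blobs(i,*YEL) if 200<q.mean(0)[0]<260 and q.mean(0)[1]<180],key=len)
print("tab@.092",G(np.r_[onplane(i,b,.092)]).min(0),G(onplane(i,b,.092)).max(0))
T=G(onplane(i,b,.092));print("tab left edge",np.sort(T[:,1])[:20])
print("knob px->",G(onplane(i,[[125,112],[101,158],[113,135]],.095)), "bracket edge", G(onplane(i,[[88,182],[155,175]],.088)))
np.savez("guide",o=o,yaw=yaw)
B=onplane(load("w2"),blobs(load("w2"),*BLUE)[1],.03);print("block",rect(B))
kx=o+x*(-.0138)+y*-.12;print("world knob",kx, "tab x0",o)
E
```

```text
edge yaw 79.315605 [0.6094 0.0733]
edge yaw 79.34038 [0.7356 0.0482]
fence yaw 169.46902 [0.6943 0.122 ] [338.5 342.5 338.5 338.5 339.5 338.5 342.5 338.5 338.5 339.5 338.5 338.5
 339.5 342.5]
width 0.12870471944391937
origin [ 0.6548 -0.0331] yaw -10.684396
tab@.092 [-0.0241  0.0106] [0.0354 0.0278]
tab left edge [0.0106 0.0106 0.0108 0.0108 0.0108 0.0109 0.0109 0.0109 0.0109 0.011
 0.011  0.011  0.0111 0.0111 0.0111 0.0111 0.0112 0.0112 0.0112 0.0112]
knob px-> [[-0.0378 -0.0911]
 [ 0.0094 -0.1271]
 [-0.0146 -0.1087]] bracket edge [[ 0.0371 -0.1516]
 [ 0.0348 -0.0719]]
block (array([0.468 , 0.0158]), [38.878944396972656, 98.49388122558594], np.float32(72.99054))
world knob [ 0.619  -0.1485] tab x0 [ 0.6548 -0.0331]
```

```bash
python3 - <<'E'
from h import *
np.set_printoptions(precision=4,suppress=True)
i=load("w3");g=np.load("guide.npz");o=g["o"];a=float(g["yaw"]);x=np.array([np.cos(a),np.sin(a)]);y=np.array([-x[1],x[0]])
def G(P):return np.c_[(P[:,:2]-o)@x,(P[:,:2]-o)@y]
print("corners .012",G(onplane(i,[[85,96],[104,188],[355,73],[363,171]],.012)))
print("fence top .062",G(onplane(i,[[355,80],[367,79],[367,170],[354,171]],.062)))
j=load("side0");c=np.array([[135,514],[347,498],[75,105]])/4.5+[260,140]
print("side corners",G(onplane(j,c,.012)));c=np.array([[88,60],[238,52],[162,182],[242,182],[162,350],[265,370]])/4.5+[260,140]
print("side fence top",G(onplane(j,c[:2],.062)),"tab",G(onplane(j,c[2:4],.092)),"bar",G(onplane(j,c[4:],.09)))
cr=cv2.resize(i["pixels"][60:200,70:380,::-1],None,fx=2.5,fy=2.5,interpolation=cv2.INTER_NEAREST);cv2.imwrite("pics/c2.png",cr)
E
```

```text
corners .012 [[-0.0617 -0.1719]
 [ 0.0638 -0.1718]
 [-0.0632  0.1803]
 [ 0.0666  0.1932]]
fence top .062 [[-0.053   0.1648]
 [-0.0532  0.1786]
 [ 0.0535  0.1811]
 [ 0.0535  0.165 ]]
side corners [[-0.0648 -0.1731]
 [ 0.0624 -0.172 ]
 [-0.0621  0.1808]]
side fence top [[-0.0551  0.1735]
 [ 0.053   0.1736]] tab [[-0.0266  0.0199]
 [ 0.024   0.0159]] bar [[-0.0458 -0.1129]
 [ 0.0109 -0.1319]]
```

View pics/c2.png

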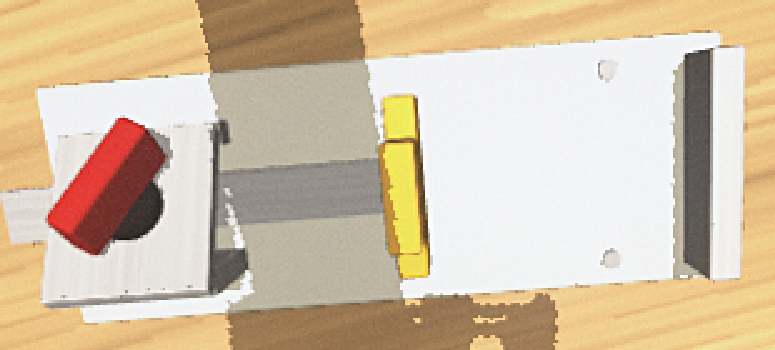

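```bash
cat >> h.py <<'E'
a=np.radians(-10.68);GX=np.array([np.cos(a),np.sin(a),0]);GY=np.array([-GX[1],GX[0],0]);O=np.array([.656,-.0267,0])
def plan(ctrl,*targets):
    "guide-frame targets -> tool shifts in units; also yaw error (tool y vs guide y) in turn units"
    s=ctrl.get_state();M=R.from_rotvec(s["tool_rot"]).as_matrix();p=s["position"]
    g=np.array([(p-O)@GX,(p-O)@GY,p[2]]);print("t",round(s["time"],2),"guide pos",g.round(4),"F guide",round(s["ft_force"]@GX,1),round(s["ft_force"]@GY,1),round(s["ft_force"][2],1),"grip",round(s["grip_width"],3))
    yd=np.degrees(np.arctan2(M[1,1],M[0,1]));e=(yd-79.32+90)%180-90;print("tool y yaw",round(yd,2),"turn units to align",round(e/8,3))
    A=R.from_euler("z",-e,degrees=True).as_matrix()@M
    for t in targets:
        d=(O+GX*t[0]+GY*t[1]+[0,0,t[2]])-p
        print("to",t,"now-axes",(M.T@d/.06).round(2),"aligned-axes",(A.T@d/.06).round(2));p=p+d
E
python3 - <<'E'
from h import *
from bench import ctrl
plan(ctrl,(.003,-.175,.15),(.003,-.175,.094))
E
```

```text
t 2.67 guide pos [0.0362 0.0314 0.3019] F guide 0.3 0.3 0.0 grip 0.195
tool y yaw 74.97 turn units to align -0.544
to (0.003, -0.175, 0.15) now-axes [ 0.29 -3.47  2.53] aligned-axes [ 0.55 -3.44  2.53]
to (0.003, -0.175, 0.094) now-axes [-0.   -0.    0.93] aligned-axes [-0.   -0.    0.93]
```

Request:
{"api": "send_rows", "payload": {
  "steps": [
    {"tx": 0,"ty": 0,"tz": 0,"turn": -0.54,"grip": 0},
    {"tx": 0.11,"ty": -0.69,"tz": 0.5,"turn": 0,"grip": 0},
    {"tx": 0.11,"ty": -0.69,"tz": 0.5,"turn": 0,"grip": 0},
    {"tx": 0.11,"ty": -0.69,"tz": 0.5,"turn": 0,"grip": 0},
    {"tx": 0.11,"ty": -0.69,"tz": 0.5,"turn": 0,"grip": 0},
    {"tx": 0.11,"ty": -0.69,"tz": 0.5,"turn": 0,"grip": 0},
    {"tx": 0,"ty": 0,"tz": 0,"turn": 0,"grip": 0},
    {"tx": 0,"ty": 0,"tz": 0,"turn": 0,"grip": 0}
  ]
}}

```text
time: 3.68
position: [0.6274, -0.1993, 0.1533]
tool_rot: [0.294, 3.125, 0.004]
ft_force: [1.2, 1.5, 0.6]
grip_width: 0.005
grip_force: 0.0
```

```bash
python3 - <<'E'
from h import *
from bench import ctrl
plan(ctrl,(.003,-.175,.094),(.003,-.129,.094))
i=wrist(ctrl,"w4");j=ctrl.get_image("side")["pixels"][140:270,230:350,::-1]
a=cv2.resize(j,None,fx=3,fy=3,interpolation=cv2.INTER_CUBIC)
b=i["pixels"][:,:,::-1][:, :];b=cv2.resize(b,None,fx=.85,fy=.85)
im=np.zeros((400,800,3),np.uint8);im[:a.shape[0],:a.shape[1]]=a;im[:b.shape[0],362:362+435]=b[:,:435];cv2.imwrite("pics/c3.png",im)
E
```

```text
t 3.67 guide pos [ 0.0039 -0.1749  0.1533] F guide 0.9 1.7 0.6 grip 0.005
tool y yaw 79.27 turn units to align -0.007
to (0.003, -0.175, 0.094) now-axes [ 0.02 -0.    0.99] aligned-axes [ 0.02 -0.    0.99]
to (0.003, -0.129, 0.094) now-axes [0.   0.77 0.  ] aligned-axes [0.   0.77 0.  ]
```

View pics/c3.png

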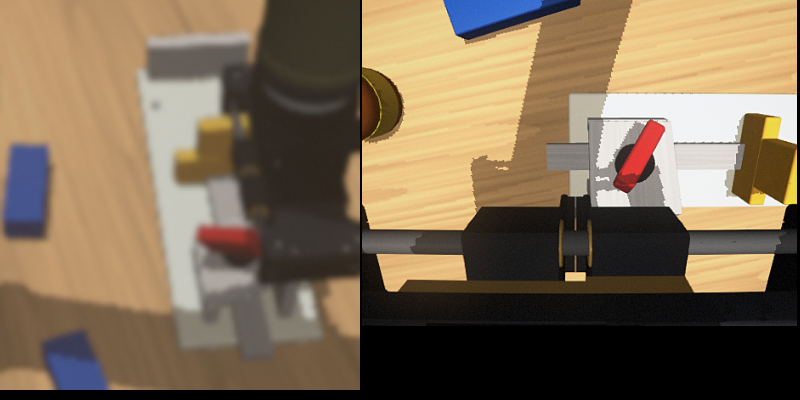

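The view confirms the closed fingers at (575,220) are on the -y side of the bar's uphill end at (625,188). I'll go down and push.

Request:
{"api": "send_rows", "payload": {
  "steps": [
    {"tx": 0.02,"ty": 0,"tz": 0.5,"turn": 0,"grip": 0},
    {"tx": 0,"ty": 0,"tz": 0.49,"turn": 0,"grip": 0},
    {"tx": 0,"ty": 0.12,"tz": 0,"turn": 0,"grip": 0},
    {"tx": 0,"ty": 0.12,"tz": 0,"turn": 0,"grip": 0},
    {"tx": 0,"ty": 0.12,"tz": 0,"turn": 0,"grip": 0},
    {"tx": 0,"ty": 0.1,"tz": 0,"turn": 0,"grip": 0}
  ]
}}

```text
time: 4.53
position: [0.6323, -0.1767, 0.0942]
tool_rot: [0.296, 3.123, -0.008]
ft_force: [1.7, -8.5, 4.2]
grip_width: 0.007
grip_force: 4.5
```

Request:
{"api": "send_rows", "payload": {
  "steps": [
    {"tx": 0,"ty": 0.08,"tz": 0,"turn": 0,"grip": 0},
    {"tx": 0,"ty": 0.08,"tz": 0,"turn": 0,"grip": 0},
    {"tx": 0,"ty": 0.08,"tz": 0,"turn": 0,"grip": 0}
  ]
}}

```text
time: 4.9
position: [0.6372, -0.1664, 0.0966]
tool_rot: [0.301, 3.116, -0.013]
ft_force: [4.2, -9.7, 6.4]
grip_width: 0.004
grip_force: 4.7
```

```bash
python3 - <<'E'
from h import *
from bench import ctrl
plan(ctrl,(.003,-.129,.094))
E
```

```text
t 4.9 guide pos [ 0.0074 -0.1408  0.0966] F guide 5.9 -8.7 6.4 grip 0.004
tool y yaw 78.98 turn units to align -0.043
to (0.003, -0.129, 0.094) now-axes [0.07 0.2  0.04] aligned-axes [0.07 0.2  0.04]
```

Request:
{"api": "send_rows", "payload": {
  "steps": [
    {"tx": 0.05,"ty": 0.1,"tz": 0.02,"turn": 0,"grip": 0},
    {"tx": 0.02,"ty": 0.1,"tz": 0.02,"turn": 0,"grip": 0},
    {"tx": 0,"ty": 0.1,"tz": 0,"turn": 0,"grip": 0},
    {"tx": 0,"ty": 0,"tz": 0,"turn": 0,"grip": 0}
  ]
}}

```text
time: 5.4
position: [0.6387, -0.1544, 0.0966]
tool_rot: [0.303, 3.107, -0.026]
ft_force: [6.2, -19.0, 9.4]
grip_width: 0.009
grip_force: 11.2
```

```bash
python3 - <<'E'
from h import *
from bench import ctrl
plan(ctrl,(.003,-.129,.094))
E
```

```text
t 5.4 guide pos [ 0.0067 -0.1287  0.0966] F guide 9.6 -17.5 9.4 grip 0.009
tool y yaw 78.84 turn units to align -0.061
to (0.003, -0.129, 0.094) now-axes [ 0.06 -0.01  0.04] aligned-axes [ 0.06 -0.01  0.04]
```

Force has risen to 19 N at the position I predicted for the loose stop. I'll back off, lift and check.

Request:
{"api": "send_rows", "payload": {
  "steps": [
    {"tx": 0,"ty": -0.6,"tz": 0,"turn": 0,"grip": 0},
    {"tx": 0,"ty": -0.4,"tz": 0,"turn": 0,"grip": 0},
    {"tx": 0,"ty": 0,"tz": -0.9,"turn": 0,"grip": 0.6},
    {"tx": 0,"ty": 0,"tz": -0.6,"turn": 0,"grip": 0.6},
    {"tx": 0,"ty": 0,"tz": 0,"turn": 0,"grip": 0.6}
  ]
}}

```text
time: 6.02
position: [0.624, -0.2006, 0.1841]
tool_rot: [0.295, 3.12, -0.001]
ft_force: [1.0, -0.4, -0.4]
grip_width: 0.258
grip_force: 0.0
```

```bash
python3 - <<'E'
from h import *
from bench import ctrl
plan(ctrl,(0,-.175,.2))
i=wrist(ctrl,"w5")
for b in blobs(i,*RED):
    P=onplane(i,b,.1);print(b.mean(0),rect(P), [((P.max(0)+P.min(0))/2-O)@v for v in (GX,GY)])
s=ctrl.get_state();M=R.from_rotvec(s["tool_rot"]).as_matrix();p=s["position"]
# block grasp: tool y along block's width; block length yaw 73
yd=np.degrees(np.arctan2(M[1,1],M[0,1]))
for w in(163-180,163): print("turn units (tool y to",w,")",((yd-w)/8))
print("joint7",s["joint_positions"][6])
cv2.imwrite("pics/c4.png",cv2.resize(i["pixels"][60:300,100:500,::-1],None,fx=1.5,fy=1.5))
E
```

```text
t 6.03 guide pos [ 0.0008 -0.1768  0.1841] F guide 1.0 -0.2 -0.4 grip 0.258
tool y yaw 79.21 turn units to align -0.014
to (0, -0.175, 0.2) now-axes [ 0.01  0.03 -0.27] aligned-axes [ 0.01  0.03 -0.27]
[318.49785408 175.72532189] (array([ 0.61309808, -0.14631525]), [20.534931182861328, 59.451622009277344], np.float32(33.353764)) [np.float64(-0.02196721054867846), np.float64(-0.12328549952657183)]
[  3.44444444 133.        ] (array([ 0.53902692, -0.36590784]), [7.451690196990967, 39.750396728515625], np.float32(156.67932)) [np.float64(-0.05306760743711291), np.float64(-0.357750982932472)]
turn units (tool y to -17 ) 12.027681824698451
turn units (tool y to 163 ) -10.472318175301549
joint7 1.8438982969695268
```

View pics/c4.png

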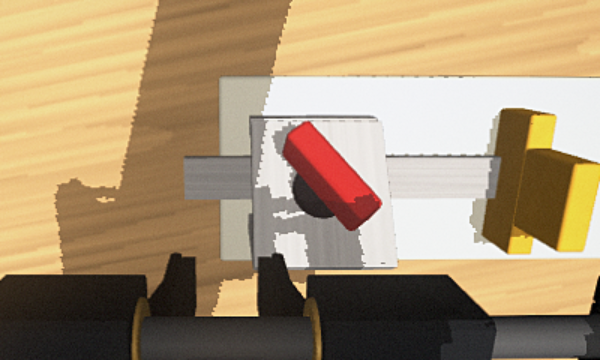

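The knob bar has swung to the loose end (bar yaw 44° from guide x in plan, so knob ≈ 0). Now I'll turn for the block grasp.

Request:
{"api": "send_rows", "payload": {
  "steps": [
    {"tx": 0,"ty": 0,"tz": 0,"turn": -0.95,"grip": 0.75},
    {"tx": 0,"ty": 0,"tz": 0,"turn": -0.95,"grip": 0.75},
    {"tx": 0,"ty": 0,"tz": 0,"turn": -0.95,"grip": 0.75},
    {"tx": 0,"ty": 0,"tz": 0,"turn": -0.95,"grip": 0.75},
    {"tx": 0,"ty": 0,"tz": 0,"turn": -0.95,"grip": 0.75},
    {"tx": 0,"ty": 0,"tz": 0,"turn": -0.95,"grip": 0.75},
    {"tx": 0,"ty": 0,"tz": 0,"turn": -0.95,"grip": 0.75},
    {"tx": 0,"ty": 0,"tz": 0,"turn": -0.95,"grip": 0.75},
    {"tx": 0,"ty": 0,"tz": 0,"turn": -0.95,"grip": 0.75},
    {"tx": 0,"ty": 0,"tz": 0,"turn": -0.95,"grip": 0.75},
    {"tx": 0,"ty": 0,"tz": 0,"turn": -0.97,"grip": 0.75},
    {"tx": 0,"ty": 0,"tz": 0,"turn": 0,"grip": 0.75}
  ]
}}

```text
time: 7.58
position: [0.6144, -0.1955, 0.1554]
tool_rot: [1.571, -2.677, -0.053]
ft_force: [0.8, 0.3, 0.0]
grip_width: 0.752
grip_force: 0.0
```

```bash
cat >> h.py <<'E'
def wplan(ctrl,*targets):
    s=ctrl.get_state();M=R.from_rotvec(s["tool_rot"]).as_matrix();p=s["position"]
    print("t",s["time"],"pos",p.round(4),"tool y yaw",np.degrees(np.arctan2(M[1,1],M[0,1])).round(2),"grip",s["grip_width"],"q7",s["joint_positions"][6])
    for t in targets: print(t,(M.T@(np.array(t)-p)/.06).round(2));p=np.array(t)
E
python3 - <<'E'
from h import *
from bench import ctrl
wplan(ctrl,(.468,.0158,.15),(.468,.0158,.02))
E
```

```text
t 7.575 pos [ 0.6144 -0.1955  0.1554] tool y yaw 150.78 grip 0.7515091756338581 q7 2.6815759948685165
(0.468, 0.0158, 0.15) [-1.89  3.84  0.25]
(0.468, 0.0158, 0.02) [-0.03 -0.1   2.16]
```

Joint 7 has hit its range (2.68), so I need the half-turn the other way. I'll turn positive and move the arm at the same time.

Request:
{"api": "send_rows", "payload": {
  "steps": [
    {"tx": 0,"ty": 0,"tz": -0.4,"turn": 1,"grip": 0.75},
    {"tx": 0,"ty": 0,"tz": 0,"turn": 1,"grip": 0.75},
    {"tx": 0,"ty": 0,"tz": 0,"turn": 1,"grip": 0.75},
    {"tx": 0,"ty": 0,"tz": 0,"turn": 1,"grip": 0.75},
    {"tx": 0,"ty": 0,"tz": 0,"turn": 1,"grip": 0.75},
    {"tx": 0,"ty": 0,"tz": 0,"turn": 1,"grip": 0.75},
    {"tx": 0,"ty": 0,"tz": 0,"turn": 1,"grip": 0.75},
    {"tx": 0,"ty": 0,"tz": 0,"turn": 1,"grip": 0.75},
    {"tx": 0,"ty": 0,"tz": 0,"turn": 1,"grip": 0.75},
    {"tx": 0,"ty": 0,"tz": 0,"turn": 1,"grip": 0.75},
    {"tx": 0,"ty": 0,"tz": 0,"turn": 1,"grip": 0.75},
    {"tx": 0,"ty": 0,"tz": 0,"turn": 1,"grip": 0.75}
  ]
}}

```text
time: 9.07
position: [0.6158, -0.1968, 0.1802]
tool_rot: [-0.945, -2.945, 0.019]
ft_force: [0.2, -0.2, -0.1]
grip_width: 0.754
grip_force: 0.0
```

Request:
{"api": "send_rows", "payload": {
  "steps": [
    {"tx": 0,"ty": 0,"tz": 0,"turn": 1,"grip": 0.75},
    {"tx": 0,"ty": 0,"tz": 0,"turn": 1,"grip": 0.75},
    {"tx": 0,"ty": 0,"tz": 0,"turn": 1,"grip": 0.75},
    {"tx": 0,"ty": 0,"tz": 0,"turn": 1,"grip": 0.75},
    {"tx": 0,"ty": 0,"tz": 0,"turn": 1,"grip": 0.75},
    {"tx": 0,"ty": 0,"tz": 0,"turn": 1,"grip": 0.75},
    {"tx": 0,"ty": 0,"tz": 0,"turn": 1,"grip": 0.75},
    {"tx": 0,"ty": 0,"tz": 0,"turn": 1,"grip": 0.75},
    {"tx": 0,"ty": 0,"tz": 0,"turn": 0.5,"grip": 0.75},
    {"tx": 0,"ty": 0,"tz": 0,"turn": 0,"grip": 0.75}
  ]
}}

```text
time: 10.32
position: [0.616, -0.1966, 0.1807]
tool_rot: [-2.436, -1.93, 0.056]
ft_force: [-1.6, -0.9, -0.6]
grip_width: 0.749
grip_force: 0.0
```

```bash
python3 - <<'E'
from h import *
from bench import ctrl
wplan(ctrl,(.468,.0158,.15),(.468,.0158,.02));print(R.from_rotvec(ctrl.get_state()["tool_rot"]).as_matrix()[:,2])
E
```

```text
t 10.325 pos [ 0.616  -0.1966  0.1807] tool y yaw -13.24 grip 0.748664846644044 q7 -0.03095064993045024
(0.468, 0.0158, 0.15) [ 2.89 -3.18  0.64]
(0.468, 0.0158, 0.02) [0.02 0.1  2.16]
[-0.04875478  0.00323904 -0.99880553]
```

Request:
{"api": "send_rows", "payload": {
  "steps": [
    {"tx": 0.58,"ty": -0.64,"tz": 0.13,"turn": 0,"grip": 0.75},
    {"tx": 0.58,"ty": -0.64,"tz": 0.13,"turn": 0,"grip": 0.75},
    {"tx": 0.58,"ty": -0.64,"tz": 0.13,"turn": 0,"grip": 0.75},
    {"tx": 0.58,"ty": -0.64,"tz": 0.13,"turn": 0,"grip": 0.75},
    {"tx": 0.57,"ty": -0.62,"tz": 0.12,"turn": 0,"grip": 0.75},
    {"tx": 0,"ty": 0,"tz": 0,"turn": 0.47,"grip": 0.75},
    {"tx": 0,"ty": 0,"tz": 0,"turn": 0,"grip": 0.75}
  ]
}}

```text
time: 11.2
position: [0.4682, 0.016, 0.1507]
tool_rot: [-2.497, -1.852, 0.055]
ft_force: [0.0, 0.0, 0.3]
grip_width: 0.747
grip_force: 0.0
```

```bash
python3 - <<'E'
from h import *
from bench import ctrl
i=wrist(ctrl,"w6")
for b in blobs(i,*BLUE):print(b.mean(0),b.min(0),b.max(0),rect(onplane(i,b,.03)))
wplan(ctrl,(.468,.0158,.022));print(R.from_rotvec(ctrl.get_state()["tool_rot"]).as_matrix()[:,2])
E
```

```text
[255.7076412  188.49501661] [233 135] [279 244] (array([0.4682905 , 0.01579029]), [38.89604187011719, 98.74602508544922], np.float32(72.998146))
[169.3622449   16.58673469] [139   0] [196  41] (array([0.44292999, 0.16519182]), [28.756567001342773, 43.792701721191406], np.float32(161.9678))
t 11.25 pos [0.4684 0.0156 0.1507] tool y yaw -16.91 grip 0.7496816049236205 q7 -0.39064233140003984
(0.468, 0.0158, 0.022) [0.02 0.09 2.14]
[-0.04770716  0.0048143  -0.99884976]
```

The close view confirms the grasp target, at pixel (256,188): 98.7 mm long, centred under the gripper at yaw 73.0°. I'll descend and grip.

Request:
{"api": "send_rows", "payload": {
  "steps": [
    {"tx": 0,"ty": 0.03,"tz": 0.8,"turn": 0,"grip": 0.75},
    {"tx": 0,"ty": 0.03,"tz": 0.8,"turn": 0,"grip": 0.75},
    {"tx": 0,"ty": 0.03,"tz": 0.54,"turn": 0,"grip": 0.75},
    {"tx": 0,"ty": 0,"tz": 0,"turn": 0,"grip": 0.75},
    {"tx": 0,"ty": 0,"tz": 0,"turn": 0,"grip": 0.4},
    {"tx": 0,"ty": 0,"tz": 0,"turn": 0,"grip": 0.35},
    {"tx": 0,"ty": 0,"tz": 0,"turn": 0,"grip": 0.35},
    {"tx": 0,"ty": 0,"tz": 0,"turn": 0,"grip": 0.35}
  ],
  "newtons": 15
}}

```text
time: 12.25
position: [0.4677, 0.0149, 0.0228]
tool_rot: [-2.499, -1.851, 0.055]
ft_force: [-1.2, -1.4, 5.4]
grip_width: 0.46
grip_force: 15.0
```

Request:
{"api": "send_rows", "payload": {
  "steps": [
    {"tx": 0,"ty": 0,"tz": -0.4,"turn": 0,"grip": 0.35},
    {"tx": 0,"ty": 0,"tz": -0.8,"turn": 0,"grip": 0.35},
    {"tx": 0,"ty": 0,"tz": -0.6,"turn": -0.79,"grip": 0.35},
    {"tx": 0,"ty": 0,"tz": 0,"turn": 0,"grip": 0.35}
  ]
}}

```text
time: 12.75
position: [0.4747, 0.0145, 0.1326]
tool_rot: [-2.394, -1.987, 0.047]
ft_force: [-0.2, 0.6, -1.1]
grip_width: 0.463
grip_force: 14.8
```

```bash
python3 - <<'E'
from h import *
from bench import ctrl
i=wrist(ctrl,"w7")
for b in blobs(i,*BLUE):
    P=onplane(i,b,.03+ctrl.get_state()["position"][2]-.022);print(b.mean(0),rect(P))
x=np.array([0,1,0])
def show():
    s=ctrl.get_state();M=R.from_rotvec(s["tool_rot"]).as_matrix();p=s["position"];print(M[:,2],np.degrees(np.arctan2(M[1,1],M[0,1])))
    for t in((0,.09,.14),(0,.09,.037)):
        d=O+GX*t[0]+GY*t[1]+np.array([0,0,t[2]])-p;print(t,(M.T@d/.06).round(2));p=p+d
show();wplan(ctrl)
E
```

```text
[250.39320388 314.48058252] (array([ 0.47052252, -0.01485512]), [18.64524269104004, 39.675052642822266], np.float32(171.09929))
[250.01891892 217.05405405] (array([0.48022543, 0.03727517]), [39.71303939819336, 53.509490966796875], np.float32(79.568375))
[168.5027027   14.78378378] (array([0.46483948, 0.12936349]), [11.426607131958008, 22.079078674316406], np.float32(168.29402))
[-0.04609606  0.00421617 -0.99892811] -10.676029025319675
(0, 0.09, 0.14) [ 1.39  3.11 -0.31]
(0, 0.09, 0.037) [0.01 0.08 1.71]
t 12.8 pos [0.4731 0.0144 0.1306] tool y yaw -10.68 grip 0.46107863749966316 q7 -0.29116071973511237
```

Request:
{"api": "send_rows", "payload": {
  "steps": [
    {"tx": 0.35,"ty": 0.78,"tz": -0.08,"turn": 0,"grip": 0.35},
    {"tx": 0.35,"ty": 0.78,"tz": -0.08,"turn": 0,"grip": 0.35},
    {"tx": 0.35,"ty": 0.78,"tz": -0.08,"turn": 0,"grip": 0.35},
    {"tx": 0.34,"ty": 0.77,"tz": -0.07,"turn": 0,"grip": 0.35},
    {"tx": 0,"ty": 0,"tz": 0,"turn": 0,"grip": 0.35},
    {"tx": 0,"ty": 0,"tz": 0,"turn": 0,"grip": 0.35}
  ]
}}

```text
time: 13.55
position: [0.6701, 0.0619, 0.1364]
tool_rot: [-2.388, -1.982, 0.059]
ft_force: [0.1, -0.4, -1.2]
grip_width: 0.468
grip_force: 14.8
```

```bash
python3 - <<'E'
from h import *
from bench import ctrl
i=wrist(ctrl,"w8")
s=ctrl.get_state();M=R.from_rotvec(s["tool_rot"]).as_matrix();p=s["position"];print(p,"guide",(p-O)@GX,(p-O)@GY,M[:,2],np.degrees(np.arctan2(M[1,1],M[0,1])))
d=O+GY*.09+np.array([0,0,.0365])-p;print((M.T@d/.06).round(2))
# yellow tab +y edge, blue block
for n,c,z in(("yel",YEL,.092),("blue",BLUE,.03+p[2]-.0228)):
    for b in blobs(i,*c):
        P=onplane(i,b,z);g=np.c_[(P-O)@GX,(P-O)@GY];print(n,b.mean(0),g.min(0),g.max(0))
E
```

```text
[0.67019425 0.0617     0.13732008] guide -0.0024342361550899034 0.08949922259307691 [-0.05176637  0.0040509  -0.99865101] -10.638572843566259
[0.02 0.13 1.68]
yel [156.15384615 291.07692308] [-0.07247356  0.02091438] [-0.06640421  0.05531809]
yel [344.5        286.48305085] [0.05506387 0.02632952] [0.06375432 0.06599916]
blue [250.41262136 314.5       ] [-0.0203664   0.05214987] [0.01838171 0.07152702]
blue [251.24880383 210.63875598] [-0.02065853  0.0873319 ] [0.01845602 0.14295879]
```

Request:
{"api": "send_rows", "payload": {
  "steps": [
    {"tx": 0,"ty": 0.04,"tz": 0.7,"turn": 0,"grip": 0.35},
    {"tx": 0,"ty": 0.04,"tz": 0.6,"turn": 0,"grip": 0.35},
    {"tx": 0,"ty": 0.03,"tz": 0.3,"turn": 0,"grip": 0.35},
    {"tx": 0,"ty": 0,"tz": 0.05,"turn": 0,"grip": 0.35},
    {"tx": 0,"ty": 0,"tz": 0,"turn": 0,"grip": 0.35}
  ]
}}

```text
time: 14.22
position: [0.6742, 0.0613, 0.041]
tool_rot: [-2.391, -1.984, 0.051]
ft_force: [0.1, 0.3, -0.3]
grip_width: 0.463
grip_force: 14.8
```

Request:
{"api": "send_rows", "payload": {
  "steps": [
    {"tx": 0,"ty": 0,"tz": 0.08,"turn": 0,"grip": 0.35},
    {"tx": 0,"ty": 0,"tz": 0,"turn": 0,"grip": 0.35}
  ]
}}

```text
time: 14.48
position: [0.6734, 0.0613, 0.0352]
tool_rot: [-2.391, -1.984, 0.053]
ft_force: [0.8, 0.1, -1.1]
grip_width: 0.467
grip_force: 14.8
```

Request:
{"api": "send_rows", "payload": {
  "steps": [
    {"tx": 0,"ty": 0,"tz": 0.03,"turn": 0,"grip": 0.35},
    {"tx": 0,"ty": 0,"tz": 0,"turn": 0,"grip": 0.35}
  ]
}}

```text
time: 14.72
position: [0.6735, 0.0613, 0.0349]
tool_rot: [-2.391, -1.984, 0.053]
ft_force: [-3.1, 0.1, 5.9]
grip_width: 0.461
grip_force: 15.0
```

Contact at 6 N. I'll release gently and rise.

Request:
{"api": "send_rows", "payload": {
  "steps": [
    {"tx": 0,"ty": 0,"tz": 0,"turn": 0,"grip": 0.7},
    {"tx": 0,"ty": 0,"tz": 0,"turn": 0,"grip": 0.75},
    {"tx": 0,"ty": 0,"tz": 0,"turn": 0,"grip": 0.75},
    {"tx": 0,"ty": 0,"tz": -0.8,"turn": 0,"grip": 0.75},
    {"tx": 0,"ty": 0,"tz": -0.9,"turn": 0,"grip": 0.5},
    {"tx": 0,"ty": 0,"tz": -0.9,"turn": 0,"grip": 0},
    {"tx": 0,"ty": 0,"tz": 0,"turn": 0,"grip": 0}
  ]
}}

```text
time: 15.6
position: [0.6839, 0.0613, 0.195]
tool_rot: [-2.395, -1.988, 0.04]
ft_force: [0.9, 1.0, -0.1]
grip_width: 0.497
grip_force: 0.0
```

```bash
cat >> h.py <<'E'
def gplan(ctrl,*ts):
    s=ctrl.get_state();M=R.from_rotvec(s["tool_rot"]).as_matrix();p=s["position"];f=s["ft_force"]
    print("t",round(s["time"],2),"guide",((p-O)@GX).round(4),((p-O)@GY).round(4),p[2].round(4),"F",(f@GX).round(1),(f@GY).round(1),f[2].round(1),"grip",s["grip_width"].__round__(3),"q7",s["joint_positions"][6].round(2))
    for t in ts:
        d=O+GX*t[0]+GY*t[1]+np.array([0,0,t[2]])-p;print(t,(M.T@d/.06).round(2));p=p+d
def gl(i,c,z):
    for b in blobs(i,*c):
        P=onplane(i,b,z);g=np.c_[(P-O)@GX,(P-O)@GY];print(b.mean(0).round(),g.min(0).round(4),g.max(0).round(4),rect(P))
E
python3 - <<'E'
from h import *
from bench import ctrl
i=wrist(ctrl,"w9");gl(i,BLUE,.042);print();gl(i,YEL,.092)
gplan(ctrl,(.0,-.045,.15),(0,-.045,.075))
E
```

```text
[246. 181.] [-0.017   0.0414] [0.0219 0.1398] (array([0.67518616, 0.06187396]), [38.77085876464844, 98.273681640625], np.float32(79.536125))
[ 7. 95.] [-0.2372  0.1385] [-0.2138  0.2134] (array([0.47298093, 0.18582011]), [20.29057502746582, 76.82009887695312], np.float32(67.22444))

[151. 289.] [-0.0853 -0.0206] [-0.0762  0.0279] (array([ 0.57692023, -0.00796751]), [5.6227264404296875, 48.93730926513672], np.float32(74.19489))
[350. 289.] [ 0.0905 -0.0152] [0.101  0.0337] (array([ 0.75224805, -0.03531018]), [7.128488540649414, 49.102516174316406], np.float32(84.484795))
[246. 253.] [-0.0252  0.0254] [0.0413 0.0544] (array([0.67110938, 0.01120445]), [27.942951202392578, 66.52325439453125], np.float32(170.70793))
t 15.65 guide 0.0095 0.0909 0.1915 F -0.1 0.1 -0.3 grip 0.449 q7 -0.42
(0.0, -0.045, 0.15) [-2.26 -0.13  0.71]
(0, -0.045, 0.075) [0.   0.05 1.25]
```

The block lies on the board at guide x +2 mm, y .041 to .140, yaw within 0.3° of square. Next I go behind the tab and down.

Request:
{"api": "send_rows", "payload": {
  "steps": [
    {"tx": -0.75,"ty": -0.04,"tz": 0.23,"turn": 0,"grip": 0},
    {"tx": -0.75,"ty": -0.04,"tz": 0.24,"turn": 0,"grip": 0},
    {"tx": -0.76,"ty": -0.04,"tz": 0.24,"turn": 0,"grip": 0},
    {"tx": 0,"ty": 0,"tz": 0,"turn": 0,"grip": 0},
    {"tx": 0,"ty": 0.03,"tz": 0.65,"turn": 0,"grip": 0},
    {"tx": 0,"ty": 0.03,"tz": 0.65,"turn": 0,"grip": 0},
    {"tx": 0,"ty": 0,"tz": 0,"turn": 0,"grip": 0}
  ]
}}

```text
time: 16.52
position: [0.6428, -0.0703, 0.0645]
tool_rot: [-2.384, -1.981, 0.063]
ft_force: [0.7, -0.9, 0.4]
grip_width: 0.004
grip_force: 0.0
```

```bash
python3 - <<'E'
from h import *
from bench import ctrl
gplan(ctrl,(0,-.01,.07),(0,.0335,.07))
E
```

```text
t 16.52 guide -0.0049 -0.0453 0.0645 F 0.8 -0.8 0.4 grip 0.004 q7 -0.24
(0, -0.01, 0.07) [ 0.59  0.08 -0.1 ]
(0, 0.0335, 0.07) [ 0.72  0.   -0.  ]
```

Request:
{"api": "send_rows", "payload": {
  "steps": [
    {"tx": 0.3,"ty": 0.08,"tz": -0.08,"turn": 0,"grip": 0},
    {"tx": 0.25,"ty": 0,"tz": 0,"turn": 0,"grip": 0},
    {"tx": 0.15,"ty": 0,"tz": 0,"turn": 0,"grip": 0},
    {"tx": 0.15,"ty": 0,"tz": 0,"turn": 0,"grip": 0},
    {"tx": 0.15,"ty": 0,"tz": 0,"turn": 0,"grip": 0}
  ]
}}

```text
time: 17.15
position: [0.6627, -0.0141, 0.0739]
tool_rot: [-2.393, -1.984, 0.054]
ft_force: [-0.2, -4.1, 2.9]
grip_width: 0.009
grip_force: 1.8
```

Request:
{"api": "send_rows", "payload": {
  "steps": [
    {"tx": 0.15,"ty": 0,"tz": 0,"turn": 0,"grip": 0},
    {"tx": 0.12,"ty": 0,"tz": 0,"turn": 0,"grip": 0},
    {"tx": 0,"ty": 0,"tz": 0,"turn": 0,"grip": 0}
  ]
}}

```text
time: 17.52
position: [0.6654, 0.0022, 0.0733]
tool_rot: [-2.391, -1.984, 0.055]
ft_force: [0.1, -3.9, 1.8]
grip_width: 0.008
grip_force: 2.0
```

```bash
python3 - <<'E'
from h import *
from bench import ctrl
gplan(ctrl,(0,.0335,.07))
E
```

```text
t 17.52 guide 0.0039 0.0302 0.0733 F 0.8 -3.8 1.8 grip 0.008 q7 -0.35
(0, 0.0335, 0.07) [ 0.06 -0.06  0.06]
```

Sliding at about 4 N. I'll continue in small steps until the force rises.

Request:
{"api": "send_rows", "payload": {
  "steps": [
    {"tx": 0.08,"ty": -0.03,"tz": 0,"turn": 0,"grip": 0},
    {"tx": 0.08,"ty": 0,"tz": 0,"turn": 0,"grip": 0},
    {"tx": 0,"ty": 0,"tz": 0,"turn": 0,"grip": 0}
  ]
}}

```text
time: 17.9
position: [0.6653, 0.0023, 0.0735]
tool_rot: [-2.403, -1.982, 0.067]
ft_force: [-1.3, -17.9, 5.3]
grip_width: 0.005
grip_force: 8.5
```

Request:
{"api": "send_rows", "payload": {
  "steps": [
    {"tx": 0.06,"ty": 0,"tz": 0,"turn": 0,"grip": 0},
    {"tx": 0,"ty": 0,"tz": 0,"turn": 0,"grip": 0}
  ]
}}

```text
time: 18.15
position: [0.6653, 0.0024, 0.0735]
tool_rot: [-2.406, -1.98, 0.073]
ft_force: [-3.5, -21.8, 6.7]
grip_width: 0.007
grip_force: 11.0
```

The force is up to 22 N with no further movement, so the block is snug. I'll back off, lift, check, and turn the tool for the knob.

Request:
{"api": "send_rows", "payload": {
  "steps": [
    {"tx": -0.4,"ty": 0,"tz": 0,"turn": 0,"grip": 0},
    {"tx": -0.6,"ty": 0,"tz": 0,"turn": 0,"grip": 0},
    {"tx": 0,"ty": 0,"tz": -0.9,"turn": 0,"grip": 0},
    {"tx": 0,"ty": 0,"tz": -0.9,"turn": 0,"grip": 0},
    {"tx": 0,"ty": 0,"tz": 0,"turn": 0,"grip": 0}
  ]
}}

```text
time: 18.77
position: [0.6631, -0.041, 0.1868]
tool_rot: [-2.391, -1.989, 0.04]
ft_force: [-0.0, 0.4, -0.4]
grip_width: 0.004
grip_force: 0.0
```

```bash
python3 - <<'E'
from h import *
from bench import ctrl
i=wrist(ctrl,"w10");gl(i,BLUE,.042);print();gl(i,YEL,.092)
gplan(ctrl)
E
```

```text
[107. 318.] [-0.1754 -0.1818] [-0.1373 -0.1457] (array([ 0.47172449, -0.15884198]), [35.62779998779297, 38.08367919921875], np.float32(171.05725))
[248.  53.] [-0.0175  0.0581] [0.0218 0.1439] (array([0.67691296, 0.07218083]), [39.245849609375, 85.81859588623047], np.float32(79.59177))

[233. 291.] [-0.0096 -0.1171] [-0.0058 -0.0738] (array([ 0.6304574 , -0.11895288]), [3.0973713397979736, 43.332855224609375], np.float32(77.46698))
[268. 284.] [ 0.0197 -0.1108] [ 0.0246 -0.0645] (array([ 0.66179425, -0.11699802]), [3.6137607097625732, 46.20314025878906], np.float32(82.85677))
[248. 120.] [-0.0346  0.0419] [0.0406 0.0589] (array([0.66827588, 0.02225558]), [16.742530822753906, 75.15250396728516], np.float32(169.61607))
t 18.82 guide 0.008 -0.0134 0.1837 F 0.5 0.4 -1.1 grip 0.007 q7 -0.26
```

Request:
{"api": "send_rows", "payload": {
  "steps": [
    {"tx": 0,"ty": 0,"tz": 0,"turn": -1,"grip": 0},
    {"tx": 0,"ty": 0,"tz": 0,"turn": -1,"grip": 0},
    {"tx": 0,"ty": 0,"tz": 0,"turn": -1,"grip": 0},
    {"tx": 0,"ty": 0,"tz": 0,"turn": -1,"grip": 0},
    {"tx": 0,"ty": 0,"tz": 0,"turn": -1,"grip": 0},
    {"tx": 0,"ty": 0,"tz": 0,"turn": -1,"grip": 0},
    {"tx": 0,"ty": 0,"tz": 0,"turn": -1,"grip": 0},
    {"tx": 0,"ty": 0,"tz": 0,"turn": -1,"grip": 0},
    {"tx": 0,"ty": 0,"tz": 0,"turn": -1,"grip": 0},
    {"tx": 0,"ty": 0,"tz": 0,"turn": -1,"grip": 0},
    {"tx": 0,"ty": 0,"tz": 0,"turn": -1,"grip": 0},
    {"tx": 0,"ty": 0,"tz": 0,"turn": -0.25,"grip": 0}
  ]
}}

```text
time: 20.32
position: [0.659, -0.0423, 0.1794]
tool_rot: [-0.283, -3.076, -0.003]
ft_force: [0.1, 0.3, 0.5]
grip_width: 0.004
grip_force: 0.0
```

```bash
python3 - <<'E'
from h import *
from bench import ctrl
i=wrist(ctrl,"w11");gl(i,BLUE,.042);print();gl(i,YEL,.092);print();gl(i,RED,.1)
gplan(ctrl,(.010,-.06,.15),(.010,-.06,.097));plan(ctrl)
E
```

```text
[385. 184.] [-0.0208  0.0651] [0.0213 0.1568] (array([0.67685791, 0.08228903]), [41.91114044189453, 91.56362915039062], np.float32(79.59926))
[31. 16.] [-0.159  -0.2295] [-0.1254 -0.1626] (array([ 0.47206039, -0.19495357]), [31.13907241821289, 70.71964263916016], np.float32(94.329475))

[284. 329.] [0.1103 0.008 ] [0.1193 0.0208] (array([ 0.77147034, -0.03378864]), [8.982758522033691, 12.848920822143555], np.float32(79.4628))
[362. 328.] [0.1094 0.075 ] [0.1174 0.0879] (array([0.78252771, 0.03229821]), [7.987610340118408, 12.98159122467041], np.float32(79.00858))
[324. 328.] [0.1093 0.0423] [0.1183 0.0543] (array([0.77474469, 0.00092847]), [9.436431884765625, 11.172247886657715], np.float32(105.4945))
[268. 303.] [ 0.0787 -0.0011] [0.0976 0.0016] (array([ 0.74269556, -0.04272754]), [2.5209550857543945, 18.95744514465332], np.float32(170.29868))
[268. 277.] [ 0.0498 -0.0024] [0.0787 0.0014] (array([ 0.71906708, -0.03915065]), [2.686985969543457, 29.00933265686035], np.float32(172.65709))
[233. 287.] [ 0.0499 -0.0311] [ 0.0978 -0.0267] (array([ 0.72320477, -0.06899376]), [3.8404393196105957, 47.89641571044922], np.float32(167.64363))
[324. 192.] [-0.0478  0.0285] [0.0274 0.0568] (array([0.6538877 , 0.01713604]), [28.269712448120117, 75.1355972290039], np.float32(169.2185))

[116. 181.] [-0.045  -0.1332] [ 0.009  -0.0996] (array([ 0.61731293, -0.13610083]), [16.216054916381836, 57.174320220947266], np.float32(18.452145))
t 20.38 guide 0.0062 -0.015 0.1798 F -0.3 -0.5 -0.3 grip 0.003 q7 1.23
(0.01, -0.06, 0.15) [-0.09 -0.75  0.49]
(0.01, -0.06, 0.097) [-0.05  0.    0.88]
t 20.38 guide pos [ 0.0062 -0.015   0.1798] F guide -0.3 -0.5 -0.3 grip 0.003
tool y yaw 79.49 turn units to align 0.022
```

The block is now against the fence (end at .157, yaw 79.6°). Now to tighten the knob.

Request:
{"api": "send_rows", "payload": {
  "steps": [
    {"tx": -0.09,"ty": -0.75,"tz": 0.49,"turn": 0,"grip": 0},
    {"tx": 0,"ty": 0,"tz": 0,"turn": 0,"grip": 0},
    {"tx": -0.05,"ty": 0,"tz": 0.5,"turn": 0,"grip": 0},
    {"tx": 0,"ty": 0,"tz": 0.38,"turn": 0,"grip": 0},
    {"tx": 0,"ty": -0.15,"tz": 0,"turn": 0,"grip": 0},
    {"tx": 0,"ty": -0.15,"tz": 0,"turn": 0,"grip": 0},
    {"tx": 0,"ty": -0.12,"tz": 0,"turn": 0,"grip": 0},
    {"tx": 0,"ty": -0.12,"tz": 0,"turn": 0,"grip": 0}
  ]
}}

```text
time: 21.38
position: [0.6519, -0.1185, 0.1009]
tool_rot: [-0.286, -3.083, -0.008]
ft_force: [3.9, 8.4, 1.7]
grip_width: 0.005
grip_force: 3.9
```

```bash
python3 - <<'E'
from h import *
from bench import ctrl
gplan(ctrl,(.01,-.108,.097))
E
```

```text
t 21.38 guide 0.013 -0.0909 0.1009 F 2.3 8.9 1.7 grip 0.005 q7 1.32
(0.01, -0.108, 0.097) [ 0.05 -0.28  0.07]
```

Request:
{"api": "send_rows", "payload": {
  "steps": [
    {"tx": 0.05,"ty": -0.1,"tz": 0.05,"turn": 0,"grip": 0},
    {"tx": 0,"ty": -0.1,"tz": 0,"turn": 0,"grip": 0},
    {"tx": 0,"ty": -0.1,"tz": 0,"turn": 0,"grip": 0},
    {"tx": 0,"ty": 0,"tz": 0,"turn": 0,"grip": 0}
  ]
}}

```text
time: 21.88
position: [0.6551, -0.1292, 0.1046]
tool_rot: [-0.279, -3.105, -0.017]
ft_force: [14.1, 9.9, 13.8]
grip_width: 0.007
grip_force: 10.3
```

```bash
python3 - <<'E'
from h import *
from bench import ctrl
gplan(ctrl,(.01,-.108,.097))
E
```

```text
t 21.88 guide 0.0181 -0.1009 0.1046 F 12.0 12.4 13.8 grip 0.007 q7 1.35
(0.01, -0.108, 0.097) [ 0.13 -0.12  0.13]
```

The finger is sliding off the bar end (x drifted to +18 mm). I'll back off, look numerically and re-engage closer in.

Request:
{"api": "send_rows", "payload": {
  "steps": [
    {"tx": 0,"ty": 0.5,"tz": 0,"turn": 0,"grip": 0},
    {"tx": 0,"ty": 0.2,"tz": 0,"turn": 0,"grip": 0},
    {"tx": 0,"ty": 0,"tz": -0.8,"turn": 0,"grip": 0},
    {"tx": 0,"ty": 0,"tz": 0,"turn": 0,"grip": 0}
  ]
}}

```text
time: 22.38
position: [0.6561, -0.0976, 0.1482]
tool_rot: [-0.287, -3.086, 0.002]
ft_force: [0.3, -1.0, 0.1]
grip_width: 0.007
grip_force: 0.0
```

```bash
python3 - <<'E'
from h import *
from bench import ctrl
i=wrist(ctrl,"w12");gl(i,RED,.1)
gplan(ctrl,(.006,-.07,.15),(.006,-.07,.094))
E
```

```text
[175. 178.] [-0.0466 -0.1297] [ 0.0116 -0.1072] (array([ 0.61691351, -0.13956734]), [15.362105369567871, 58.30562973022461], np.float32(179.58025))
t 22.43 guide 0.0119 -0.0702 0.146 F -0.4 -0.1 -0.3 grip 0.002 q7 1.3
(0.006, -0.07, 0.15) [ 0.1   0.   -0.06]
(0.006, -0.07, 0.094) [-0.04  0.    0.93]
```

The knob is at about 0.5. I'll turn the tool so the finger's flat side matches the bar's tight direction (43° in plan), then push perpendicular to it.

Request:
{"api": "send_rows", "payload": {
  "steps": [
    {"tx": 0,"ty": 0,"tz": 0,"turn": 0.9,"grip": 0},
    {"tx": 0,"ty": 0,"tz": 0,"turn": 0.9,"grip": 0},
    {"tx": 0,"ty": 0,"tz": 0,"turn": 0.9,"grip": 0},
    {"tx": 0,"ty": 0,"tz": 0,"turn": 0.9,"grip": 0},
    {"tx": 0,"ty": 0,"tz": 0,"turn": 0.9,"grip": 0},
    {"tx": 0,"ty": 0,"tz": 0,"turn": 0.9,"grip": 0},
    {"tx": 0,"ty": 0,"tz": 0,"turn": 0,"grip": 0}
  ]
}}

```text
time: 23.3
position: [0.6528, -0.0978, 0.1428]
tool_rot: [-1.399, -2.759, 0.03]
ft_force: [0.2, 0.2, -0.2]
grip_width: 0.002
grip_force: 0.0
```

```bash
python3 - <<'E'
from h import *
from bench import ctrl
gplan(ctrl,(.0325,-.094,.15),(.0325,-.094,.104),(.0125,-.1145,.102));plan(ctrl)
E
```

```text
t 23.3 guide 0.01 -0.0705 0.1428 F 0.1 0.2 -0.2 grip 0.002 q7 0.6
(0.0325, -0.094, 0.15) [-0.54 -0.04 -0.14]
(0.0325, -0.094, 0.104) [-0.03  0.03  0.77]
(0.0125, -0.1145, 0.102) [ 0.01 -0.48  0.05]
t 23.3 guide pos [ 0.01   -0.0705  0.1428] F guide 0.1 0.2 -0.2 grip 0.002
tool y yaw 36.25 turn units to align -5.384
```

Request:
{"api": "send_rows", "payload": {
  "steps": [
    {"tx": -0.54,"ty": -0.03,"tz": -0.14,"turn": 0,"grip": 0},
    {"tx": 0,"ty": 0,"tz": 0,"turn": 0,"grip": 0},
    {"tx": -0.03,"ty": 0.03,"tz": 0.4,"turn": 0,"grip": 0},
    {"tx": 0,"ty": 0,"tz": 0.37,"turn": 0,"grip": 0},
    {"tx": 0,"ty": 0,"tz": 0,"turn": 0,"grip": 0},
    {"tx": 0,"ty": -0.12,"tz": 0,"turn": 0,"grip": 0},
    {"tx": 0,"ty": -0.12,"tz": 0,"turn": 0,"grip": 0},
    {"tx": 0,"ty": -0.12,"tz": 0,"turn": 0,"grip": 0}
  ]
}}

```text
time: 24.3
position: [0.6552, -0.1372, 0.107]
tool_rot: [-1.402, -2.762, 0.025]
ft_force: [7.1, 3.1, 0.3]
grip_width: 0.003
grip_force: 3.4
```

```bash
python3 - <<'E'
from h import *
from bench import ctrl
gplan(ctrl,(.0125,-.1145,.102))
E
```

```text
t 24.3 guide 0.0197 -0.1087 0.107 F 6.4 4.4 0.3 grip 0.003 q7 0.64
(0.0125, -0.1145, 0.102) [ 0.02 -0.15  0.09]
```

Request:
{"api": "send_rows", "payload": {
  "steps": [
    {"tx": 0,"ty": -0.1,"tz": 0.02,"turn": 0,"grip": 0},
    {"tx": 0,"ty": -0.1,"tz": 0.03,"turn": 0,"grip": 0},
    {"tx": 0,"ty": -0.1,"tz": 0.03,"turn": 0,"grip": 0},
    {"tx": 0,"ty": 0,"tz": 0,"turn": 0,"grip": 0}
  ]
}}

```text
time: 24.8
position: [0.6538, -0.143, 0.1089]
tool_rot: [-1.409, -2.788, -0.001]
ft_force: [25.0, 5.8, 2.3]
grip_width: 0.004
grip_force: 10.9
```

```bash
python3 - <<'E'
from h import *
from bench import ctrl
gplan(ctrl,(.0125,-.1145,.102))
E
```

```text
t 24.8 guide 0.0194 -0.1147 0.1089 F 23.5 10.3 2.3 grip 0.004 q7 0.66
(0.0125, -0.1145, 0.102) [ 0.08 -0.07  0.12]
```

Request:
{"api": "send_rows", "payload": {
  "steps": [
    {"tx": 0,"ty": 0.5,"tz": 0,"turn": 0,"grip": 0},
    {"tx": 0,"ty": 0.3,"tz": -0.6,"turn": 0,"grip": 0},
    {"tx": 0,"ty": 0,"tz": -0.8,"turn": 0,"grip": 0},
    {"tx": 0,"ty": 0,"tz": 0,"turn": 0,"grip": 0}
  ]
}}

```text
time: 25.3
position: [0.6854, -0.1199, 0.1897]
tool_rot: [-1.405, -2.768, 0.024]
ft_force: [1.4, -0.1, 0.1]
grip_width: 0.002
grip_force: 0.0
```

```bash
python3 - <<'E'
from h import *
from bench import ctrl
i=wrist(ctrl,"w13");gl(i,RED,.1);gl(i,BLUE,.042)
for n in("w3","w5","w12"): print(n);gl(load(n),RED,.1)
gplan(ctrl)
cv2.imwrite("pics/c5.png",i["pixels"][:,:,::-1])
E
```

```text
[172. 178.] [-0.0415 -0.1268] [ 0.0151 -0.106 ] (array([ 0.62134863, -0.14012204]), [20.10385513305664, 56.395751953125], np.float32(173.4536))
[ 26. 135.] [-0.1772 -0.2762] [-0.1119 -0.1545] (array([ 0.47802884, -0.2155112 ]), [49.809608459472656, 121.12651062011719], np.float32(94.589905))
[381.  12.] [-0.0175  0.0748] [0.0216 0.1234] (array([0.67634918, 0.07033089]), [39.09830093383789, 48.49631118774414], np.float32(79.4347))
w3
[108. 134.] [-0.0436 -0.1423] [ 0.0126 -0.0927] (array([ 0.61531989, -0.1395741 ]), [25.121719360351562, 60.77539825439453], np.float32(137.32214))
w5
[318. 176.] [-0.0466 -0.1474] [ 0.0021 -0.0992] (array([ 0.61309808, -0.14631525]), [20.534931182861328, 59.451622009277344], np.float32(33.353764))
[  3. 133.] [-0.0723 -0.363 ] [-0.0335 -0.3501] (array([ 0.53902692, -0.36590784]), [7.451690196990967, 39.750396728515625], np.float32(156.67932))
w12
[175. 178.] [-0.0466 -0.1297] [ 0.0116 -0.1072] (array([ 0.61691351, -0.13956734]), [15.362105369567871, 58.30562973022461], np.float32(179.58025))
t 25.35 guide 0.0447 -0.0867 0.1868 F -0.4 -0.3 -0.4 grip 0.008 q7 0.63
```

View pics/c5.png

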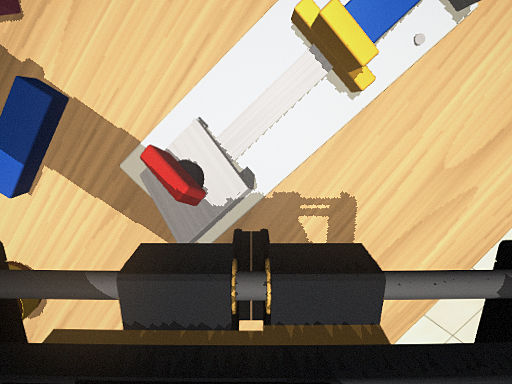

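The bar at (170,175) is only at about 0.6; I was pushing on its end, not its side. The block is still seated against the stop. I'll turn the finger parallel to the bar and follow its arc, turning as I go.

Request:
{"api": "send_rows", "payload": {
  "steps": [
    {"tx": 0,"ty": 0,"tz": 0,"turn": -0.95,"grip": 0},
    {"tx": 0,"ty": 0,"tz": 0,"turn": -0.95,"grip": 0},
    {"tx": 0,"ty": 0,"tz": 0,"turn": -0.95,"grip": 0},
    {"tx": 0,"ty": 0,"tz": 0,"turn": -0.95,"grip": 0},
    {"tx": 0,"ty": 0,"tz": 0,"turn": -0.95,"grip": 0},
    {"tx": 0,"ty": 0,"tz": 0,"turn": -0.95,"grip": 0},
    {"tx": 0,"ty": 0,"tz": 0,"turn": -0.7,"grip": 0},
    {"tx": 0,"ty": 0,"tz": 0,"turn": 0,"grip": 0}
  ]
}}

```text
time: 26.35
position: [0.6817, -0.1204, 0.1827]
tool_rot: [-0.073, -3.089, -0.006]
ft_force: [-1.0, 0.8, 0.2]
grip_width: 0.006
grip_force: 0.0
```

```bash
cat >> h.py <<'E'
def arc(ctrl,wps,ax=(-.017,-.118)):
    "wps: (phi deg in plan, r, n, z); prints rows in tool units"
    gplan(ctrl);s=ctrl.get_state();M=R.from_rotvec(s["tool_rot"]).as_matrix();p=s["position"]
    phi0=np.degrees(np.arctan2(M[1,1],M[0,1]))-79.32;print("phi",phi0.round(1))
    for ph,r,n,z in wps:
        f=np.radians(ph);g=np.array(ax)+r*np.array([np.cos(f),np.sin(f)])+n*np.array([-np.sin(f),np.cos(f)])
        d=O+GX*g[0]+GY*g[1]+np.array([0,0,z])-p
        print((ph,r,n,z),(M.T@d/.06).round(2),"turn",round((phi0-ph)/8,2))
        M=R.from_euler("z",ph-phi0,degrees=True).as_matrix()@M;p=p+d;phi0=ph
E
python3 - <<'E'
from h import *
from bench import ctrl
arc(ctrl,[(8,.015,.04,.15),(8,.015,.04,.099),(4,.015,.022,.099),(0,.015,.018,.099),(-8,.015,.018,.099),(-16,.015,.018,.099),(-24,.015,.018,.099),(-32,.015,.018,.099),(-40,.015,.017,.099),(-46,.015,.015,.1)])
E
```

```text
t 26.35 guide 0.0426 -0.0873 0.1827 F -1.1 0.6 0.2 grip 0.006 q7 1.47
phi 8.0
(8, 0.015, 0.04, 0.15) [0.78 0.3  0.59] turn -0.0
(8, 0.015, 0.04, 0.099) [-0.04 -0.    0.85] turn 0.0
(4, 0.015, 0.022, 0.099) [-0.02 -0.32 -0.  ] turn 0.5
(0, 0.015, 0.018, 0.099) [-0.02 -0.08 -0.  ] turn 0.5
(-8, 0.015, 0.018, 0.099) [-0.04 -0.04 -0.  ] turn 1.0
(-16, 0.015, 0.018, 0.099) [-0.04 -0.04 -0.  ] turn 1.0
(-24, 0.015, 0.018, 0.099) [-0.04 -0.04 -0.  ] turn 1.0
(-32, 0.015, 0.018, 0.099) [-0.04 -0.04 -0.  ] turn 1.0
(-40, 0.015, 0.017, 0.099) [-0.04 -0.05 -0.  ] turn 1.0
(-46, 0.015, 0.015, 0.1) [-0.02 -0.06 -0.02] turn 0.75
```

Request:
{"api": "send_rows", "payload": {
  "steps": [
    {"tx": 0.78,"ty": 0.3,"tz": 0.4,"turn": 0,"grip": 0},
    {"tx": 0,"ty": 0,"tz": 0.19,"turn": 0,"grip": 0},
    {"tx": 0,"ty": 0,"tz": 0,"turn": 0,"grip": 0},
    {"tx": -0.02,"ty": 0,"tz": 0.43,"turn": 0,"grip": 0},
    {"tx": -0.02,"ty": 0,"tz": 0.42,"turn": 0,"grip": 0},
    {"tx": 0,"ty": 0,"tz": 0,"turn": 0,"grip": 0},
    {"tx": -0.02,"ty": -0.16,"tz": 0,"turn": 0.25,"grip": 0},
    {"tx": 0,"ty": -0.16,"tz": 0,"turn": 0.25,"grip": 0},
    {"tx": -0.02,"ty": -0.08,"tz": 0,"turn": 0.5,"grip": 0}
  ]
}}

```text
time: 27.48
position: [0.6364, -0.1255, 0.1012]
tool_rot: [-0.295, -3.08, 0.001]
ft_force: [-0.2, 5.7, 1.5]
grip_width: 0.002
grip_force: 3.0
```

```bash
python3 - <<'E'
from h import *
from bench import ctrl
arc(ctrl,[(0,.015,.018,.099),(-8,.015,.018,.099)])
E
```

```text
t 27.48 guide -0.001 -0.1007 0.1012 F -1.3 5.6 1.5 grip 0.002 q7 1.33
phi -0.2
(0, 0.015, 0.018, 0.099) [0.02 0.01 0.04] turn -0.03
(-8, 0.015, 0.018, 0.099) [-0.04 -0.04 -0.  ] turn 1.0
```

Clean side contact at 6 N. I'll follow the arc.

Request:
{"api": "send_rows", "payload": {
  "steps": [
    {"tx": -0.02,"ty": -0.04,"tz": 0.03,"turn": 1,"grip": 0},
    {"tx": -0.04,"ty": -0.05,"tz": 0,"turn": 1,"grip": 0},
    {"tx": -0.04,"ty": -0.05,"tz": 0,"turn": 1,"grip": 0}
  ]
}}

```text
time: 27.85
position: [0.6417, -0.1306, 0.101]
tool_rot: [-0.928, -2.957, 0.007]
ft_force: [3.4, 5.6, 3.9]
grip_width: 0.006
grip_force: 3.2
```

```bash
python3 - <<'E'
from h import *
from bench import ctrl
arc(ctrl,[(-24,.015,.016,.099),(-32,.015,.016,.099),(-40,.015,.016,.099),(-46,.015,.015,.1)])
E
```

```text
t 27.85 guide 0.0052 -0.1047 0.101 F 2.3 6.1 3.9 grip 0.006 q7 0.95
phi -24.2
(-24, 0.015, 0.016, 0.099) [-0.   -0.09  0.04] turn -0.02
(-32, 0.015, 0.016, 0.099) [-0.03 -0.04 -0.  ] turn 1.0
(-40, 0.015, 0.016, 0.099) [-0.03 -0.04 -0.  ] turn 1.0
(-46, 0.015, 0.015, 0.1) [-0.02 -0.04 -0.02] turn 0.75
```

Request:
{"api": "send_rows", "payload": {
  "steps": [
    {"tx": -0.03,"ty": -0.06,"tz": 0.02,"turn": 1,"grip": 0},
    {"tx": -0.03,"ty": -0.06,"tz": 0,"turn": 1,"grip": 0},
    {"tx": -0.02,"ty": -0.06,"tz": 0,"turn": 0.6,"grip": 0},
    {"tx": 0,"ty": 0,"tz": 0,"turn": 0,"grip": 0}
  ]
}}

```text
time: 28.35
position: [0.6407, -0.143, 0.1006]
tool_rot: [-1.446, -2.751, 0.017]
ft_force: [9.6, 3.3, 0.6]
grip_width: 0.008
grip_force: 4.1
```

```bash
python3 - <<'E'
from h import *
from bench import ctrl
arc(ctrl,[(-45,.015,.016,.099)])
E
```

```text
t 28.35 guide 0.0065 -0.1171 0.1006 F 8.8 5.0 0.6 grip 0.008 q7 0.64
phi -44.8
(-45, 0.015, 0.016, 0.099) [ 0.02 -0.02  0.03] turn 0.03
```

Now near the tight end. I'll keep pressing along the finger normal until the force climbs.

Request:
{"api": "send_rows", "payload": {
  "steps": [
    {"tx": 0,"ty": -0.08,"tz": 0,"turn": 0,"grip": 0},
    {"tx": 0,"ty": -0.08,"tz": 0,"turn": 0,"grip": 0},
    {"tx": 0,"ty": 0,"tz": 0,"turn": 0,"grip": 0}
  ]
}}

```text
time: 28.72
position: [0.6383, -0.1428, 0.1024]
tool_rot: [-1.443, -2.761, -0.0]
ft_force: [20.1, 10.5, -2.3]
grip_width: 0.006
grip_force: 9.4
```

Request:
{"api": "send_rows", "payload": {
  "steps": [
    {"tx": 0,"ty": -0.06,"tz": 0,"turn": 0,"grip": 0},
    {"tx": 0,"ty": -0.06,"tz": 0,"turn": 0,"grip": 0},
    {"tx": 0,"ty": 0,"tz": 0,"turn": 0,"grip": 0}
  ]
}}

```text
time: 29.1
position: [0.6365, -0.1425, 0.1037]
tool_rot: [-1.441, -2.769, -0.013]
ft_force: [27.5, 15.4, -4.1]
grip_width: 0.002
grip_force: 13.4
```

```bash
python3 - <<'E'
from h import *
from bench import ctrl
arc(ctrl,[(-45,.015,.016,.099)])
E
```

```text
t 29.1 guide 0.0023 -0.1174 0.1037 F 24.2 20.2 -4.1 grip 0.002 q7 0.66
phi -44.3
(-45, 0.015, 0.016, 0.099) [-0.03  0.03  0.08] turn 0.09
```

The force is 31 N against a hard end stop. I'll back off, lift well clear and measure.

Request:
{"api": "send_rows", "payload": {
  "steps": [
    {"tx": 0,"ty": 0.4,"tz": 0,"turn": 0,"grip": 0},
    {"tx": 0,"ty": 0.4,"tz": -0.5,"turn": 0,"grip": 0},
    {"tx": 0,"ty": 0,"tz": -0.9,"turn": 0,"grip": 0},
    {"tx": 0,"ty": 0,"tz": -0.9,"turn": 0,"grip": 0},
    {"tx": 0,"ty": 0,"tz": -0.5,"turn": 0,"grip": 0},
    {"tx": 0,"ty": 0,"tz": 0,"turn": 0,"grip": 0}
  ]
}}

```text
time: 29.85
position: [0.6704, -0.1285, 0.2682]
tool_rot: [-1.446, -2.746, 0.026]
ft_force: [0.3, 0.5, -0.1]
grip_width: 0.002
grip_force: 0.0
```

```bash
python3 - <<'E'
from h import *
from bench import ctrl
gplan(ctrl);i=wrist(ctrl,"w14");gl(i,RED,.1);print();gl(i,BLUE,.042);print();gl(i,YEL,.092)
E
```

```text
t 29.85 guide 0.033 -0.0974 0.2682 F 0.2 0.5 -0.1 grip 0.002 q7 0.63
[ 38. 305.] [-0.0633 -0.4039] [-0.024  -0.3593] (array([ 0.54704523, -0.3985188 ]), [21.831937789916992, 51.49517822265625], np.float32(36.6427))
[ 38. 268.] [-0.0771 -0.3524] [-0.059  -0.3348] (array([ 0.52471277, -0.35061627]), [3.7786316871643066, 25.00350570678711], np.float32(36.12866))
[206. 169.] [-0.0411 -0.1444] [ 0.0113 -0.0957] (array([ 0.61956879, -0.13990939]), [24.690662384033203, 58.88326644897461], np.float32(123.0736))

[ 76. 133.] [-0.1785 -0.2845] [-0.1137 -0.1643] (array([ 0.47067374, -0.21841821]), [38.318458557128906, 119.56716918945312], np.float32(94.57642))
[376.  20.] [-0.0175  0.0723] [0.0216 0.1524] (array([0.6789397 , 0.08332372]), [39.05480194091797, 80.17378997802734], np.float32(79.11073))

[268. 303.] [ 0.1372 -0.1983] [ 0.1572 -0.1782] (array([ 0.76560834, -0.23873854]), [4.6312665939331055, 26.643163681030273], np.float32(121.17114))
[233. 287.] [ 0.0818 -0.2272] [ 0.1287 -0.18  ] (array([ 0.72138916, -0.2462296 ]), [4.641412734985352, 66.11203002929688], np.float32(123.75635))
[268. 276.] [ 0.1081 -0.178 ] [ 0.1359 -0.1509] (array([ 0.74524847, -0.21039491]), [4.213611602783203, 37.78420639038086], np.float32(128.0022))
[ 65. 256.] [-0.0799 -0.34  ] [-0.027  -0.2971] (array([ 0.54076825, -0.3246832 ]), [26.17079734802246, 61.74069595336914], np.float32(16.950994))
[321.  48.] [-0.0219  0.0314] [-0.0055  0.0401] (array([0.64983398, 0.01242802]), [8.939201354980469, 15.668105125427246], np.float32(3.2696164))
[337.  60.] [-0.0406  0.0264] [0.0377 0.0568] (array([0.66288751, 0.01636775]), [29.750133514404297, 78.2741928100586], np.float32(164.95726))
```

Request:
{"api": "send_rows", "payload": {
  "steps": [
    {"tx": 0.6,"ty": 0.6,"tz": 0,"turn": 0,"grip": 0},
    {"tx": 0.6,"ty": 0.6,"tz": 0,"turn": 0,"grip": 0},
    {"tx": 0.4,"ty": 0.5,"tz": 0,"turn": 0,"grip": 0},
    {"tx": 0,"ty": 0,"tz": 0,"turn": 0,"grip": 0},
    {"tx": 0,"ty": 0,"tz": 0,"turn": 0,"grip": 0}
  ]
}}

```text
time: 30.52
position: [0.6976, 0.0079, 0.2614]
tool_rot: [-1.441, -2.739, 0.032]
ft_force: [-0.2, 0.4, 0.6]
grip_width: 0.004
grip_force: 0.0
```

```bash
python3 - <<'E'
from h import *
from bench import ctrl
gplan(ctrl);i=wrist(ctrl,"w15");gl(i,BLUE,.042);print();gl(i,RED,.1);print()
b=min(blobs(i,*BLUE),key=lambda q:abs(np.linalg.norm(rect(onplane(i,q,.042))[0]-[.68,.08])))
print(b.min(0),b.max(0))
# grey/yellow profile along the block's centre line, guide y .03-.18 at z=.042
hsv=cv2.cvtColor(i["pixels"],cv2.COLOR_RGB2HSV)
for xx in(-.012,.014):
    for yy in np.r_[np.arange(.046,.068,.003),np.arange(.148,.172,.003)]:
        u=proj(i,[O+GX*xx+GY*yy+[0,0,.042]])[0].round().astype(int);print(round(yy,3),hsv[u[1],u[0]],end=" ")
    print()
E
```

```text
t 30.52 guide 0.0345 0.0417 0.2614 F -0.2 0.4 0.6 grip 0.004 q7 0.42
[ 20. 206.] [-0.1782 -0.272 ] [-0.1133 -0.1444] (array([ 0.47193729, -0.20759012]), [47.14748764038086, 128.696044921875], np.float32(89.30435))
[281. 111.] [-0.0178  0.0585] [0.0215 0.1568] (array([0.67808661, 0.07878313]), [39.11398696899414, 98.112548828125], np.float32(79.76854))

[122. 244.] [-0.0406 -0.1403] [-0.0022 -0.0854] (array([ 0.61950714, -0.13132739]), [24.22365951538086, 58.9422607421875], np.float32(113.48939))

[236  68] [323 155]
0.046 [ 28 148 242] 0.049 [ 29 154 243] 0.052 [ 16 114 107] 0.055 [ 18 121 118] 0.058 [111 163 186] 0.061 [109 158 220] 0.064 [110 157 217] 0.067 [110 157 219] 0.148 [109 168 218] 0.151 [109 166 219] 0.154 [110 166 224] 0.157 [118  57  72] 0.16 [ 0 14 74] 0.163 [108   5 251] 0.166 [ 90   1 240] 0.169 [105   4 243] 
0.046 [ 28 148 241] 0.049 [ 28 157 244] 0.052 [ 16 113 108] 0.055 [ 17 122 121] 0.058 [113  94 119] 0.061 [111 160 214] 0.064 [110 159 217] 0.067 [110 161 215] 0.148 [110 172 208] 0.151 [109 171 210] 0.154 [110 174 217] 0.157 [115 112  82] 0.16 [15  7 77] 0.163 [114   5 249] 0.166 [ 30   2 242] 0.169 [110   3 243]
```

The block meets the stop and the fence at both edges, and the knob is at its tight stop. Handing in.

```bash
python3 -c "
from bench import ctrl
print(ctrl.close_job())"
```

```text
the job is handed in; nothing more can be done
None
```

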